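# Pull down the cart's fold-down shelf and lay out the trivet bars

### The arm

A 6-joint arm with a two-finger parallel gripper is mounted at the origin on the work surface. World frame = base frame: x ahead of the robot, y to its left, z up, the work surface at z = 0. Lengths are in m, angles in rad, forces in N, time in s.
With the tool pointing down it reaches from about 0.3 to 0.95 m from the base axis. Payload 3.1 kg.
Tool frame: the origin (TCP) lies midway between the tips of the shut fingers; the grasp point (between the pads) lies 19 mm behind it (robot.tcp_to_grasp is the distance from the TCP to the grasp point, in m); z points along the fingers, y is the direction in which the jaws open and shut (so a half turn about z gives the same grasp; the last joint's range is limited). The gripper opens to 85 mm and grips with 20 to 120 N. Pads are 22 mm wide; open, the fingers measure 114 mm over their backs; the gripper's body (76 mm by 85 mm) begins 54 mm behind the grasp point. The pads swing forward as they close: fully open they stand 13 mm farther back than shut.
Start: joints at [1.248, 0.308, 1.634, -0, 1.2, -0.07], TCP at [0.156, 0.605, 0.231] pointing down, gripper open.
Joint ranges: [-3.06, 3.06], [-0.79, 1.96], [0.05, 2.63], [-1.19, 4.34], [0.05, 2.64], [-2.94, 2.94]. Speed limits (rad/s): [2.79, 2.79, 3.14, 3.14, 3.14, 3.14].

### API

Orientations are given as a unit quaternion [x, y, z, w].
In Python, from rig import robot, viewer, job gives the robot as it stands. The module is installed in compiled form; this text tells all that it offers.
- The arm moves only by the shell command python3 -m jog 'ROWS' [FORCE]. ROWS is JSON, a list of rows, each a list of 3 entries, a list of its own where there are three numbers: the shift along the tool's x, y, z as a fraction of full scale, then the turn, a rotation vector about the tool's x, y, z as a fraction of full scale, then the closure, from -1 (fully open) to 1 (shut), so that 0 is half open. In form: [[[tx, ty, tz], [rx, ry, rz], grip], ...]. A call has exactly 5 rows; each row is the pose to reach, as a shift and turn from the pose commanded when the call began, along the tool's axes at that moment; what a row does not reach only later rows make up. Full scale, the value 1, is 100 mm for a shift and 45 degrees for a turn. A row lasts 1/8 s, in which the tool goes at most 62.5 mm and 10.7 degrees, less where a joint would pass 70% of its speed; a pose out of reach is approached as far as the arm can. A call with a number of a shift or a turn outside -1 to 1 is refused whole. A call with a gripper value outside its range is refused whole. The fingers move at their own pace and stop on an object; FORCE is the grip in N (left out, the last holds). Time passes only in rows, so rows that repeat a pose let the fingers close, or fill a call up. It gives the time, the measured TCP pose, the force and the opening at its end, in the units of the state.
- robot.state(): the state, without advancing time (a new reading comes with each control period).
- viewer.snapshot(name): name is "side" or "top" or "wrist"; returns (picture, depth): 480x640x3 uint8, blue, green, red; 480x640 float32, m along the optical axis (not along the pixel's ray), 0 where there is no reading.
- viewer.calibration(name): a dict with "intrinsics" (3x3 intrinsics, pixels), "R" (3x3) and "t" (3): a world point X has camera coordinates R X + t. Camera axes: x right, y down, z forward; pixel columns grow to the right and rows downward; lengths in m; the calibration is good to about 2 mm. A picture is of the moment at which its call begins: read the wrist's pose just before it. calibration takes no time and is no camera call; for the wrist camera it gives the pose at the moment of the call.
- job.sign_off(): hands the job in, once; it reports no verdict.
The state is a dict: "time": time; "joint_positions": joint angles; "qd": joint speeds; "joint_efforts": joint torques, N m; "eef_pos": TCP position; "tool_rot": TCP orientation; "force": force on the tool from outside, world axes, zero at the start; "moment": the same for the moment, N m; "width": opening from 0.0 (shut) to 1.0 (fully open).
Only numpy, scipy, OpenCV 4.12 (cv2) and the standard library are available. Lean on these libraries where they do the work, as an engineer would, in place of code of your own. Each camera call takes 0.05 s, during which the arm holds its last target. There are 200 camera calls.

### The job

Get the microwave cart ready for hot dishes: take the hook pole from its cradle, hook it into the red ring of the raised fold-down shelf and, with the hook in the ring, pull the shelf all the way down until it is level. Then lay the pole back in its cradle, hook hanging down, and press every teal trivet bar on the cart flat and level into a seat of its own on the shelf. Leave the tableware alone.

Things in the scene. Friction and masses are not known exactly. Their poses are not given: they have to be found in the camera images.
- leaf (a joint): fold-down shelf leaf: white board 330 mm wide, 165 mm from hinge to free edge, 12 mm thick, on a mint stand. Angle in rad: 0 = fully down, level, on its stop; grows as it is raised (1.05 to 1.3 at the start, at most 1.4). The hinge is stiff (0.5 N m friction): the leaf stays at any angle; 2 to 4 N at the ring moves it down
- hinge_mid (a point): middle of the leaf's hinge line, 110 mm above the cart top, in the plane of the leaf's upper surface; axes of the fixed stand: x along the hinge line, z up, and the lowered leaf reaches from here towards -y (free edge 165 mm away)
- ring_center (a point): centre of the red pull ring at the middle of the free edge (inner dia 44 mm, bar 8 mm thick, far bar's axis 26 mm from the centre). Its plane is bent 0.35 rad down from the leaf's: at leaf angle q the centre is 165 mm along the leaf (at mid-thickness, 6 mm under the upper surface) plus 30 mm rising at q - 0.35 rad. Axes of the leaf: x along the hinge, -y to the free edge, z up when down
- seat0 (a point): centre of the floor of shallow seat 0 on the leaf's upper surface (four alike, 78 mm apart along the hinge line). Each is 116 mm along y and 56 mm along x, framed by 8 mm wide, 5 mm high mint rails; axes of the leaf (z out of the upper surface)
- seat1 (a point): centre of the floor of shallow seat 1 on the leaf's upper surface (four alike, 78 mm apart along the hinge line). Each is 116 mm along y and 56 mm along x, framed by 8 mm wide, 5 mm high mint rails; axes of the leaf (z out of the upper surface)
- seat2 (a point): centre of the floor of shallow seat 2 on the leaf's upper surface (four alike, 78 mm apart along the hinge line). Each is 116 mm along y and 56 mm along x, framed by 8 mm wide, 5 mm high mint rails; axes of the leaf (z out of the upper surface)
- seat3 (a point): centre of the floor of shallow seat 3 on the leaf's upper surface (four alike, 78 mm apart along the hinge line). Each is 116 mm along y and 56 mm along x, framed by 8 mm wide, 5 mm high mint rails; axes of the leaf (z out of the upper surface)
- trivet0_center (a point): centre of a dark teal, hard silicone trivet bar, a flat slab 110 mm (its x) by 50 mm (its y) by 16 mm thick (z), about 0.1 kg, lying on the cart; half-way up. Three or four of these bars are present
- trivet1_center (a point): centre of a dark teal, hard silicone trivet bar, a flat slab 110 mm (its x) by 50 mm (its y) by 16 mm thick (z), about 0.1 kg, lying on the cart; half-way up. Three or four of these bars are present
- trivet2_center (a point): centre of a dark teal, hard silicone trivet bar, a flat slab 110 mm (its x) by 50 mm (its y) by 16 mm thick (z), about 0.1 kg, lying on the cart; half-way up. Three or four of these bars are present
- trivet3_center (a point): centre of a dark teal, hard silicone trivet bar, a flat slab 110 mm (its x) by 50 mm (its y) by 16 mm thick (z), about 0.1 kg, lying on the cart; half-way up. Three or four of these bars are present
- pole_grip (a point): grip point on the axis of the wooden hook pole's 14 x 14 mm square shaft (0.1 kg). The pole's x runs along the shaft towards the hook: the shaft reaches from 80 mm behind to 100 mm ahead of this point. At 120 mm ahead an 8 mm thick steel rod bends square down (-z of the pole) and ends 44 mm below the shaft axis: that is the hook
- pole_hook (a point): point on the down-pointing hook rod, 120 mm ahead of the grip point and 15 mm below the shaft axis; pole's axes
- cradle_mid (a point): where the pole's grip point lies in its fixed wooden cradle, 67 mm above the cart top; x along the cradle, towards the hook as the pole lay at the start. Two notches open at the top carry the shaft: 24 mm wide, 14 mm deep, floor 60 mm above the cart top, 55 mm behind and 65 mm ahead of this point, each post 12 mm thick along x
- bowl: blue ceramic bowl, 120 mm across, 55 mm high, bystander; origin at its underside
- mug: white ceramic mug, 80 mm across, 90 mm high, bystander; origin at its underside
- fork: stainless fork, 190 mm long, bystander; origin at its underside
There are look-alikes about, which are no part of the job. What is shaped like the part that bears trivet0_center but orange is not meant.

How it is judged:
On the way, in this order (a step that is already met when the one before it is completed fails the run):
1. the pole's hook is in the ring while the shelf is still raised (distance between pole_hook and ring_center below 0.03 m and value of joint leaf above 0.8 rad), for 0.2 s.
2. the shelf is fully down with the hook still in the ring (distance between pole_hook and ring_center below 0.03 m and value of joint leaf below 0.04 rad), for 0.2 s.
At the end, for the whole second after the job is handed in: Shelf within 0.04 rad of level; pole in its cradle (grip point within 25 mm of its place, along it and hook down within 0.2 rad); each trivet bar present in its own seat: centre within 8 mm, underside within 2.5 mm above the seat floor, level within 0.04 rad (value of joint leaf below 0.04 rad and distance between pole_grip and cradle_mid below 0.025 m and angle between the x axis of pole_grip and the x axis of cradle_mid, either way round below 0.2 rad and angle between pole_grip's own z axis and vertical below 0.2 rad and ((horizontal distance between trivet0_center and seat0 below 0.008 m and z of trivet0_center in the frame of seat0 between 0.004 and 0.0105 m and angle between the z axis of trivet0_center and the z axis of seat0, either way round below 0.04 rad) or (horizontal distance between trivet0_center and seat1 below 0.008 m and z of trivet0_center in the frame of seat1 between 0.004 and 0.0105 m and angle between the z axis of trivet0_center and the z axis of seat1, either way round below 0.04 rad) or (horizontal distance between trivet0_center and seat2 below 0.008 m and z of trivet0_center in the frame of seat2 between 0.004 and 0.0105 m and angle between the z axis of trivet0_center and the z axis of seat2, either way round below 0.04 rad) or (horizontal distance between trivet0_center and seat3 below 0.008 m and z of trivet0_center in the frame of seat3 between 0.004 and 0.0105 m and angle between the z axis of trivet0_center and the z axis of seat3, either way round below 0.04 rad)) and ((horizontal distance between trivet1_center and seat0 below 0.008 m and z of trivet1_center in the frame of seat0 between 0.004 and 0.0105 m and angle between the z axis of trivet1_center and the z axis of seat0, either way round below 0.04 rad) or (horizontal distance between trivet1_center and seat1 below 0.008 m and z of trivet1_center in the frame of seat1 between 0.004 and 0.0105 m and angle between the z axis of trivet1_center and the z axis of seat1, either way round below 0.04 rad) or (horizontal distance between trivet1_center and seat2 below 0.008 m and z of trivet1_center in the frame of seat2 between 0.004 and 0.0105 m and angle between the z axis of trivet1_center and the z axis of seat2, either way round below 0.04 rad) or (horizontal distance between trivet1_center and seat3 below 0.008 m and z of trivet1_center in the frame of seat3 between 0.004 and 0.0105 m and angle between the z axis of trivet1_center and the z axis of seat3, either way round below 0.04 rad)) and ((horizontal distance between trivet2_center and seat0 below 0.008 m and z of trivet2_center in the frame of seat0 between 0.004 and 0.0105 m and angle between the z axis of trivet2_center and the z axis of seat0, either way round below 0.04 rad) or (horizontal distance between trivet2_center and seat1 below 0.008 m and z of trivet2_center in the frame of seat1 between 0.004 and 0.0105 m and angle between the z axis of trivet2_center and the z axis of seat1, either way round below 0.04 rad) or (horizontal distance between trivet2_center and seat2 below 0.008 m and z of trivet2_center in the frame of seat2 between 0.004 and 0.0105 m and angle between the z axis of trivet2_center and the z axis of seat2, either way round below 0.04 rad) or (horizontal distance between trivet2_center and seat3 below 0.008 m and z of trivet2_center in the frame of seat3 between 0.004 and 0.0105 m and angle between the z axis of trivet2_center and the z axis of seat3, either way round below 0.04 rad)) and ((horizontal distance between trivet3_center and seat0 below 0.008 m and z of trivet3_center in the frame of seat0 between 0.004 and 0.0105 m and angle between the z axis of trivet3_center and the z axis of seat0, either way round below 0.04 rad) or (horizontal distance between trivet3_center and seat1 below 0.008 m and z of trivet3_center in the frame of seat1 between 0.004 and 0.0105 m and angle between the z axis of trivet3_center and the z axis of seat1, either way round below 0.04 rad) or (horizontal distance between trivet3_center and seat2 below 0.008 m and z of trivet3_center in the frame of seat2 between 0.004 and 0.0105 m and angle between the z axis of trivet3_center and the z axis of seat2, either way round below 0.04 rad) or (horizontal distance between trivet3_center and seat3 below 0.008 m and z of trivet3_center in the frame of seat3 between 0.004 and 0.0105 m and angle between the z axis of trivet3_center and the z axis of seat3, either way round below 0.04 rad))); the robot touches nothing.
It fails at once if the bowl is pushed more than 60 mm from its place (distance of bowl from where it was at the start of the episode above 0.06 m).
It fails at once if the mug is pushed more than 60 mm from its place (distance of mug from where it was at the start of the episode above 0.06 m).
It fails at once if the fork is pushed more than 60 mm from its place (distance of fork from where it was at the start of the episode above 0.06 m).
Of trivet0, trivet1, trivet2, trivet3 only 3 to 4 are there at a start; the rules pass over those that are not, and their reading is None.
At some moment in a run one of trivet0, trivet1, trivet2, trivet3 may be knocked a few centimetres aside while the robot is not near it.
It also fails if it takes over 208 s, if anything falls off the work surface, if the arm or the gripper's body presses on something with over 40 N, if the wrist force passes 120 N, or if a joint passes its speed limit or range.

## Working session

There is one attempt and no reset: what is moved stays moved. The work goes in short steps, Python scripts to look and compute and a shell command to move; the robot and the scene stay as the last step left them, time stands still between calls to the robot, and variables do not carry over. Pictures are saved under pics/ and viewed, about 12 in all and at most 16, crops included, and the job is handed in when it is done.

```bash
mkdir -p pics; ls; python3 - <<'E'
from rig import robot, viewer
import cv2
print(robot.state())
for n in("side","top"):
    p,d=viewer.snapshot(n); cv2.imwrite(f"pics/{n}0.png",p)
    import numpy as np; np.save(f"pics/{n}0.npy",d)
    c=viewer.calibration(n); print(n,c)
E
```

```text
pics
{'time': 0.0, 'joint_positions': array([ 1.24833840e+00,  3.09003536e-01,  1.63522000e+00, -5.79324078e-06,
        1.19970388e+00, -6.96930223e-02]), 'qd': array([-6.98347870e-04, -2.02390886e-05,  1.12379918e-03,  2.11743333e-04,
        2.07643878e-04,  1.39790354e-03]), 'joint_efforts': array([ 1.34739666e-04, -4.15257597e+01, -2.76658326e+01,  3.49622019e-05,
        1.03770790e-02,  1.28608403e-05]), 'eef_pos': array([0.15605816, 0.6043353 , 0.23003207]), 'tool_rot': array([ 1.26045150e-01,  9.92023819e-01, -1.14553874e-03, -2.24784531e-04]), 'force': array([0.25712621, 0.4024244 , 0.67700214]), 'moment': array([-0.00182062, -0.03485993, -0.03732519]), 'width': 0.9981852340365674}
side {'intrinsics': array([[508.40241411,   0.        , 314.40140873],
       [  0.        , 508.40241411, 238.60340393],
       [  0.        ,   0.        ,   1.        ]]), 'R': array([[ 0.77757404, -0.62868378, -0.01163296],
       [-0.41957846, -0.50498965, -0.7542807 ],
       [ 0.46832951,  0.59139003, -0.65644901]]), 't': array([-0.48688778,  0.23562292,  0.98202583])}
top {'intrinsics': array([[580.41666338,   0.        , 320.45961549],
       [  0.        , 580.41666338, 236.42048808],
       [  0.        ,   0.        ,   1.        ]]), 'R': array([[ 0.0195505 , -0.99943669, -0.02727772],
       [-0.99355203, -0.01637342, -0.1121886 ],
       [ 0.11167877,  0.02929518, -0.99331246]]), 't': array([-0.10334025,  0.51215042,  1.10359657])}
```

View pics/top0.png

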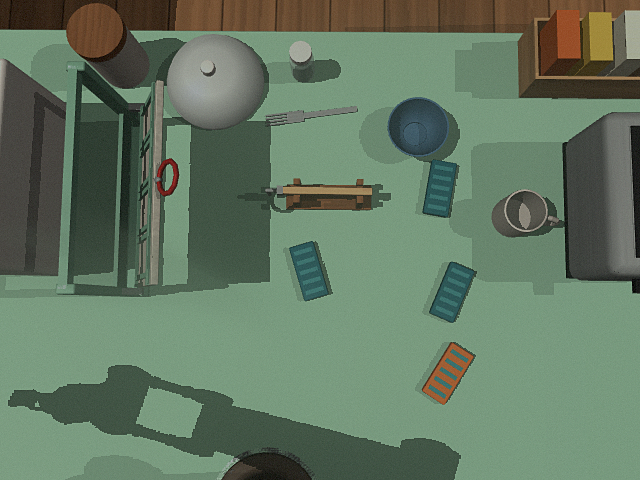

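View pics/side0.png

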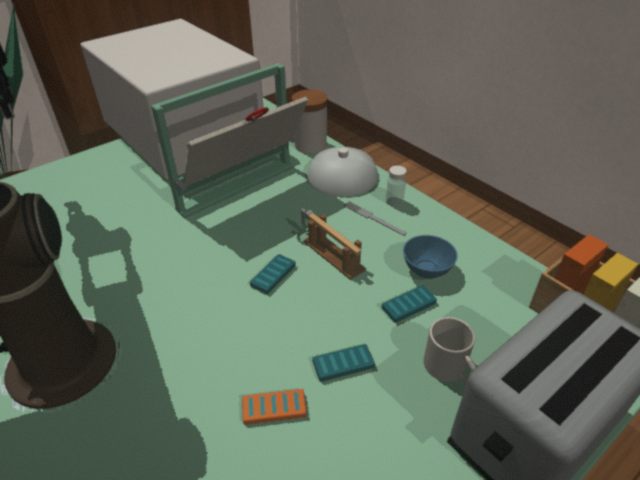

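The top view shows three teal bars at about (310,270), (440,188) and (453,292), with an orange decoy at (448,373). The pole is in its cradle at (325,190) with the hook at the left (270,190). The raised leaf has its ring at (168,177), and the leaf lowers towards image right (-y). Next I'll measure with depth.

```bash
cat > h.py <<'E'
import numpy as np, cv2
from rig import robot, viewer
from scipy.spatial.transform import Rotation as Rot
def world(d,c):
    K,R,t=c["intrinsics"],c["R"],c["t"]
    v,u=np.mgrid[0:480,0:640]
    X=np.stack([(u-K[0,2])/K[0,0]*d,(v-K[1,2])/K[1,1]*d,d],-1)
    W=(X-t)@R; W[d==0]=np.nan
    return W
def snap(n,name=None):
    c=viewer.calibration(n); p,d=viewer.snapshot(n)
    if name: cv2.imwrite(f"pics/{name}.png",p)
    return p,world(d,c),c
def proj(P,c):
    q=c["K" if "K" in c else "intrinsics"]@(c["R"]@np.asarray(P,float)+c["t"]); return q[:2]/q[2]
def rect(W,m):
    P=W[m][:,:2]; (cx,cy),(a,b),_=r=cv2.minAreaRect((P*1000).astype(np.float32))
    bx=cv2.boxPoints(r); e=[bx[1]-bx[0],bx[2]-bx[1]]; l=max(e,key=np.linalg.norm)
    return round(cx/1000,4),round(cy/1000,4),sorted([round(a),round(b)]),round(float(np.arctan2(l[1],l[0])%np.pi),3),round(float(np.nanmedian(W[m][:,2])),4),int(m.sum())
def sub(m,x0,y0,x1,y1):
    o=np.zeros_like(m); o[y0:y1,x0:x1]=m[y0:y1,x0:x1]; return o
E
python3 - <<'E'
from h import *
for n in("top","side"):
    p=cv2.imread(f"pics/{n}0.png"); c=viewer.calibration(n); W=world(np.load(f"pics/{n}0.npy"),c)
    z=W[...,2]; b,g,r=[p[...,i].astype(int) for i in range(3)]
    print(n,"table z",np.nanmedian(z[400:440,330:400]) if n=="top" else np.nanmedian(z[330:360,150:200]))
    if n=="top": boxes=[(285,235,335,305),(418,155,464,222),(425,255,480,328)]
    else: boxes=[(245,250,300,297),(378,282,440,325),(308,340,380,384)]
    for bx in boxes: print(rect(W,sub((z>.010)&(z<.024),*bx)))
    bx=(280,180,375,215) if n=="top" else (300,205,370,285)
    print("pole",rect(W,sub((z>.066)&(z<.085),*bx)))
    red=(r>110)&(g<60)&(b<60); red=sub(red,140,150,185,205) if n=="top" else sub(red,235,100,280,130)
    print("ring",np.nanmean(W[red],0),np.nanmin(W[red],0),np.nanmax(W[red],0),red.sum())
    if n=="side":
        m=sub(z>0.1,200,130,285,165); P=W[m]; P=P[~np.isnan(P).any(1)]
        for _ in range(3):
            cc=P.mean(0); u,s,vt=np.linalg.svd(P-cc,full_matrices=False); nn=vt[2]; dd=(P-cc)@nn; P=P[abs(dd)<.006]
        print("leaf underside",cc,nn,len(P),dd.std(),"q",np.arctan2(abs(nn[1]),abs(nn[2])))
    if n=="top":
        for u,v in [(152,90),(152,285),(160,100),(160,270),(145,100),(142,285),(125,110),(125,280),(75,75),(68,288),(272,190),(278,190)]: print(u,v,W[v,u])
E
cat > /dev/null; python3 -c "
import cv2
a=cv2.imread('pics/top0.png')[50:310,50:290];b=cv2.imread('pics/top0.png')[160:230,250:400]
cv2.imwrite('pics/c1.png',cv2.resize(a,None,fx=2.3,fy=2.3,interpolation=2))"
```

```text
top table z -7.886929896354892e-05
(0.4479, -0.0714, [50, 110], 0.312, 0.0156, 1410)
(0.6164, -0.3277, [51, 110], 2.976, 0.0154, 1377)
(0.4121, -0.3504, [51, 110], 2.749, 0.0154, 1469)
pole (0.5952, -0.1039, [44, 174], 1.575, 0.073, 865)
ring [0.57394117 0.1363811  0.28097048] [0.54767384 0.11774424 0.25921819] [0.6013238 0.1584102 0.2980153] 189
152 90 [0.72517024 0.17895385 0.24500592]
152 285 [0.40895115 0.16968022 0.22205589]
160 100 [0.70571815 0.16245639 0.25271903]
160 270 [ 0.44428018  0.22654233 -0.00139699]
145 100 [ 7.95111635e-01  2.75437807e-01 -5.46213022e-04]
142 285 [0.40954221 0.19924298 0.18249405]
125 110 [0.73598531 0.27307242 0.11097187]
125 280 [0.42128626 0.27531179 0.05512638]
75 75 [0.72887433 0.28303192 0.29659295]
68 288 [0.40037732 0.26929695 0.3009714 ]
272 190 [ 0.59621154 -0.00169346  0.06990264]
278 190 [ 0.59568582 -0.01347442  0.07346644]
side table z -0.0004613639490902315
(0.4483, -0.0718, [53, 113], 0.283, 0.0156, 819)
(0.6164, -0.3283, [53, 112], 2.97, 0.0158, 997)
(0.4126, -0.3511, [53, 110], 2.739, 0.0157, 1351)
pole (0.5956, -0.0906, [49, 204], 1.589, 0.0728, 608)
ring [0.56669997 0.12431653 0.29080111] [0.54770017 0.11457825 0.2610206 ] [0.58417071 0.15847313 0.29759788] 13
leaf underside [0.55606203 0.18929334 0.18253864] [ 0.00789909 -0.87770609 -0.47913424] 552 0.0010856961763700582 q 1.0711112001759078
```

View pics/c1.png

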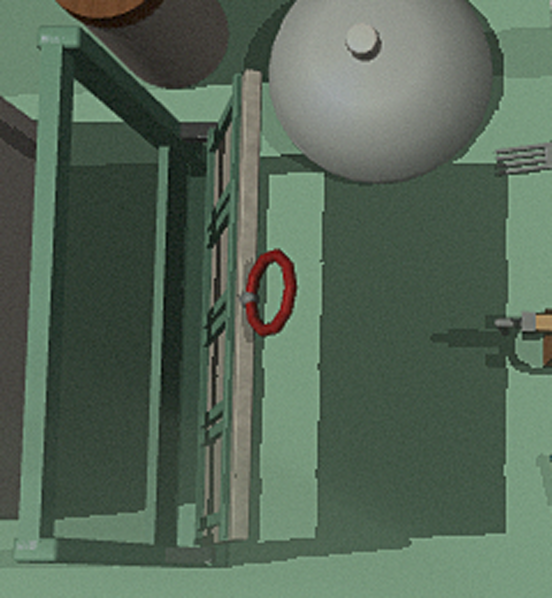

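Measurements agree from both cameras:

| Item | Estimate |
|---|---|
| Leaf angle q | ≈ 1.07 rad |
| Hinge | y ≈ 0.2425, z = 0.11 |
| Ring centre | ≈ (0.5745, 0.136, 0.273), matching the given geometry |
| Pole grip | ≈ (0.5955, -0.114, 0.067) |

I'll go up and across now.

```bash
cat >> h.py <<'E'
def plan(pos,xdir=None,beta=0.0,R=None):
    """shift/turn (full-scale units) from measured pose to pos with tool x along yaw xdir (rad), tool down, pitched beta nose-down about tool y"""
    s=robot.state(); R0=Rot.from_quat(s["tool_rot"])
    if R is None and xdir is not None:
        cx,sx=np.cos(xdir),np.sin(xdir)
        R=Rot.from_matrix(np.array([[cx,sx,0],[sx,-cx,0],[0,0,-1]]))*Rot.from_euler("y",-beta)
    dp=R0.inv().apply(np.asarray(pos)-s["eef_pos"])*10
    dr=(R0.inv()*R).as_rotvec()/np.radians(45) if R is not None else None
    print("t",round(s["time"],1),"tcp",s["eef_pos"].round(4),"shift",dp.round(3),"turn",None if dr is None else dr.round(3),"w",round(s["width"],3),"F",s["force"].round(1),"j",s["joint_positions"].round(2))
E
python3 -m jog '[[[0,0,-0.2],[0,0,0],-1],[[0,0,-0.4],[0,0,0],-1],[[0,0,-0.6],[0,0,0],-1],[[0,0,-0.8],[0,0,0],-1],[[0,0,-1],[0,0,0],-1]]'
python3 -m jog '[[[0,0,-0.2],[0,0,0],-1],[[0,0,-0.4],[0,0,0],-1],[[-0.2,-0.2,-0.6],[0,0,0],-1],[[-0.4,-0.4,-0.8],[0,0,0],-1],[[-0.6,-0.6,-1],[0,0,0],-1]]'
python3 -m jog '[[[-0.2,-0.2,0],[0,0,0],-1],[[-0.4,-0.4,0],[0,0,0],-1],[[-0.6,-0.6,0],[0,0,0],-1],[[-0.8,-0.8,0],[0,0,0],-1],[[-1,-1,0],[0,0,0],-1]]'
python3 -m jog '[[[-0.2,-0.2,0],[0,0,0],-1],[[-0.4,-0.4,0],[0,0,0],-1],[[-0.6,-0.6,0],[0,0,0],-1],[[-0.8,-0.8,0],[0,0,0],-1],[[-1,-1,0],[0,0,0],-1]]'
python3 -m jog '[[[-0.2,-0.2,0],[0,0,0],-1],[[-0.4,-0.4,0],[0,0,0],-1],[[-0.6,-0.6,0],[0,0,0],-1],[[-0.8,-0.8,0],[0,0,0],-1],[[-1,-1,0],[0,0,0],-1]]'
python3 -m jog '[[[-0.2,-0.2,0],[0,0,0],-1],[[-0.4,-0.4,0],[0,0,0],-1],[[-0.6,-0.6,0],[0,0,0],-1],[[-0.8,-0.8,0],[0,0,0],-1],[[-1,-1,0],[0,0,0],-1]]'
python3 -m jog '[[[-0.2,-0.2,0],[0,0,0],-1],[[-0.4,-0.4,0],[0,0,0],-1],[[-0.6,-0.6,0],[0,0,0],-1],[[-0.8,-0.8,0],[0,0,0],-1],[[-1,-1,0],[0,0,0],-1]]'
python3 -m jog '[[[0,0,0],[0,0,0.2],-1],[[0,0,0],[0,0,0.4],-1],[[0,0,0],[0,0,0.6],-1],[[0,0,0],[0,0,0.8],-1],[[0,0,0],[0,0,1],-1]]'
python3 -m jog '[[[0,0,0.2],[0,0,0.2],-1],[[0,0,0.4],[0,0,0.4],-1],[[0,0,0.6],[0,0,0.6],-1],[[0,0,0.8],[0,0,0.8],-1],[[0,0,1],[0,0,0.85],-1]]'
python3 -c "
from h import *
plan([.5955,-.114,.25],np.pi/2)"
```

```text
time: 0.72
eef_pos: [0.1564, 0.6053, 0.3333]
tool_rot: [0.126, 0.992, 0.001, 0.0]
force: [-1.0, 0.5, 0.3]
width: 1.002
time: 1.35
eef_pos: [0.1997, 0.5312, 0.4325]
tool_rot: [0.126, 0.992, -0.0, 0.0]
force: [0.8, 0.9, 0.1]
width: 1.001
time: 1.98
eef_pos: [0.2716, 0.4093, 0.432]
tool_rot: [0.126, 0.992, 0.0, 0.0]
force: [0.3, -0.2, -0.1]
width: 1.0
time: 2.6
eef_pos: [0.3434, 0.2875, 0.432]
tool_rot: [0.126, 0.992, 0.0, 0.0]
force: [-0.3, -0.0, -0.2]
width: 1.0
time: 3.22
eef_pos: [0.4152, 0.1657, 0.432]
tool_rot: [0.126, 0.992, 0.0, 0.0]
force: [0.1, 0.2, 0.1]
width: 0.998
time: 3.85
eef_pos: [0.487, 0.0439, 0.432]
tool_rot: [0.126, 0.992, 0.0, 0.0]
force: [-0.1, 0.4, -0.2]
width: 1.004
time: 4.47
eef_pos: [0.5589, -0.078, 0.4319]
tool_rot: [0.126, 0.992, 0.0, 0.0]
force: [-0.2, 0.4, 0.6]
width: 0.998
time: 5.1
eef_pos: [0.5584, -0.0771, 0.4319]
tool_rot: [0.498, 0.867, -0.0, -0.0]
force: [0.2, -0.3, -0.0]
width: 0.995
time: 5.72
eef_pos: [0.5586, -0.0772, 0.3313]
tool_rot: [0.754, 0.657, 0.0, 0.0]
force: [-0.5, -0.4, 0.8]
width: 1.001
t 5.7 tcp [ 0.5586 -0.0772  0.3313] shift [-0.315  0.416  0.813] turn [ 0.     0.    -0.174] w 1.001 F [-0.5 -0.4  0.8] j [-0.21  0.11  1.67  0.    1.36 -0.08]
```

```bash
python3 -m jog '[[[-0.06,0.08,0.1],[0,0,-0.04],-1],[[-0.12,0.16,0.2],[0,0,-0.08],-1],[[-0.2,0.25,0.4],[0,0,-0.12],-1],[[-0.3,0.4,0.6],[0,0,-0.174],-1],[[-0.315,0.416,0.6],[0,0,-0.174],-1]]'
python3 - <<'E'
from h import *
p,W,c=snap("wrist","w1"); z=W[...,2]
np.save("pics/w1W.npy",W)
m=(z>.060)&(z<.085)
print(rect(W,m))
plan([.5955,-.114,.25],np.pi/2)
E
```

```text
time: 6.35
eef_pos: [0.5947, -0.1142, 0.2696]
tool_rot: [0.707, 0.707, -0.001, -0.002]
force: [0.5, -0.8, 0.0]
width: 1.0
(0.7128, -0.1072, [202, 290], 2.993, 0.0735, 5532)
t 6.4 tcp [ 0.5953 -0.1142  0.2709] shift [0.002 0.003 0.209] turn [-0.002 -0.001  0.   ] w 0.999 F [1.1 0.3 0.5] j [-0.26  0.24  1.64  0.    1.27 -0.26]
```

View pics/w1.png

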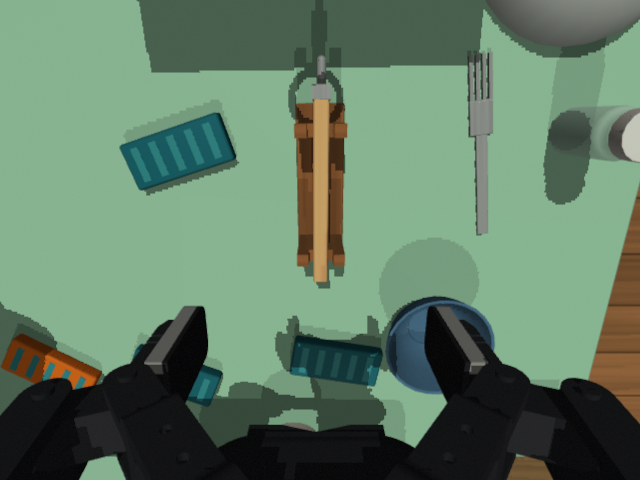

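The wrist view shows the shaft straight along image vertical, with wood at x≈320 px from v=98 to 282. The ferrule is at v 84–98 and the hook bend at about (321,58). The cradle posts are at v≈130 and 255.

```bash
python3 - <<'E'
from h import *
W=np.load("pics/w1W.npy")
for v in (62,70,80,90,100,130,160,200,240,255,275,279,281,283): print(v,W[v,321].round(4))
for v in (150,220):
    r=W[v,300:345]; k=(r[:,2]>.066); print(v,r[k][[0,-1]].round(4))
for a in [(120,140,295,350),(245,270,295,350)]:
    B=W[a[0]:a[1],a[2]:a[3]].reshape(-1,3); B=B[(B[:,2]>.06)]; print(np.nanmin(B,0),np.nanmax(B,0))
E
```

```text
62 [0.599  0.0068 0.0697]
70 [5.99e-01 5.00e-04 7.15e-02]
80 [ 0.5991 -0.0071  0.0705]
90 [ 0.599  -0.0152  0.0754]
100 [ 0.5991 -0.023   0.0745]
130 [ 0.5992 -0.0473  0.0748]
160 [ 0.5992 -0.0728  0.0745]
200 [ 0.5994 -0.1089  0.0734]
240 [ 0.5995 -0.1475  0.0731]
255 [ 0.5996 -0.1627  0.0729]
275 [ 0.5996 -0.1829  0.0742]
279 [ 0.5997 -0.1877  0.0731]
281 [ 0.5997 -0.1899  0.0728]
283 [ 0.6004 -0.225   0.001 ]
150 [[ 0.5922 -0.0643  0.0728]
 [ 0.6054 -0.0645  0.0712]]
220 [[ 0.592  -0.128   0.0729]
 [ 0.6051 -0.1282  0.0722]]
[ 0.57657011 -0.05503408  0.06003297] [ 0.62098506 -0.03910827  0.0763266 ]
[ 0.5760628  -0.17738363  0.06000742] [ 0.62177354 -0.15200027  0.07594453]
```

```bash
python3 -m jog '[[[0.03,0.03,0.2],[0,0,0],-1],[[0.03,0.03,0.4],[0,0,0],-1],[[0.03,0.03,0.6],[0,0,0],-1],[[0.03,0.03,0.8],[0,0,0],-1],[[0.03,0.03,1],[0,0,0],-1]]'
python3 -m jog '[[[0,0,0.2],[0,0,0],-1],[[0,0,0.4],[0,0,0],-1],[[0,0,0.6],[0,0,0],-1],[[0,0,0.8],[0,0,0],-1],[[0,0,1],[0,0,0],-1]]'
python3 -m jog '[[[0,0,0.1],[0,0,0],-1],[[0,0,0.2],[0,0,0],-1],[[0,0,0.2],[0,0,0],-0.5],[[0,0,0.2],[0,0,0],0.2],[[0,0,0.2],[0,0,0],1]]' 100
python3 -m jog '[[[0,0,0],[0,0,0],1],[[0,0,0],[0,0,0],1],[[0,0,0],[0,0,0],1],[[0,0,-0.2],[0,0,0],1],[[0,0,-0.4],[0,0,0],1]]'
python3 -c "
from h import *
plan([.5985,-.111,.20],np.pi/2)"
```

```text
time: 7.02
eef_pos: [0.5981, -0.1108, 0.1696]
tool_rot: [0.707, 0.708, -0.0, -0.0]
force: [-0.2, 0.3, -0.3]
width: 0.998
time: 7.65
eef_pos: [0.5985, -0.1109, 0.07]
tool_rot: [0.706, 0.708, 0.0, 0.0]
force: [-0.2, -0.4, 0.3]
width: 0.999
time: 8.28
eef_pos: [0.5991, -0.1111, 0.0521]
tool_rot: [0.707, 0.708, 0.0, 0.001]
force: [-0.4, -0.0, -0.2]
width: 0.377
time: 8.9
eef_pos: [0.5982, -0.1109, 0.092]
tool_rot: [0.707, 0.708, -0.0, -0.0]
force: [0.7, -0.2, -0.1]
width: 0.142
t 8.9 tcp [ 0.5982 -0.1109  0.092 ] shift [-1.00e-03  3.00e-03 -1.08e+00] turn [-0.001 -0.     0.002] w 0.142 F [ 0.7 -0.2 -0.1] j [-0.25  0.44  1.77 -0.    0.94 -0.26]
```

Grasp holds (12 mm reading). In the hand, pole_hook is at TCP + 0.12 along tool x. I'll lift and tilt the pole nose-down 0.7 rad.

```bash
cat >> h.py <<'E'
def ring(q,H=(.5745,.2425,.110)):
    a=q-.35
    return np.array([H[0],H[1]-.165*np.cos(q)-.006*np.sin(q)-.03*np.cos(a),H[2]+.165*np.sin(q)-.006*np.cos(q)+.03*np.sin(a)])
def tool(beta): return Rot.from_matrix(np.array([[0,1,0],[1,0,0],[0,0,-1.]]))*Rot.from_euler("y",-beta)
def tcp_at(q,beta,s):  # hook pushed s along pole-down beyond ring centre
    R=tool(beta); return ring(q)+R.apply([-.12,0,s]),R
E
python3 -m jog '[[[0,0,-0.2],[0,0,0],1],[[0,0,-0.4],[0,0,0],1],[[0,0,-0.6],[0,0,0],1],[[0,0,-0.8],[0,0,0],1],[[0,0,-1],[0,0,0],1]]'
python3 -m jog '[[[0,0,-0.2],[0,0,0],1],[[0,0,-0.4],[0,0,0],1],[[0,0,-0.6],[0,0,0],1],[[0,0,-0.8],[0,0,0],1],[[0,0,-1],[0,0,0],1]]'
python3 -m jog '[[[0,0,-0.2],[0,-0.1,0],1],[[0,0,-0.4],[0,-0.3,0],1],[[0,0,-0.6],[0,-0.5,0],1],[[0,0,-0.8],[0,-0.7,0],1],[[0,0,-1],[0,-0.891,0],1]]'
python3 - <<'E'
from h import *
print(ring(1.07))
p,R=tcp_at(1.07,.7,-.09); print(p); plan(p,R=R)
p,W,c=snap("side","s1")
E
```

```text
time: 9.52
eef_pos: [0.5984, -0.1109, 0.1927]
tool_rot: [0.707, 0.708, 0.0, 0.0]
force: [-0.0, -0.3, -0.9]
width: 0.139
time: 10.15
eef_pos: [0.5984, -0.1109, 0.2926]
tool_rot: [0.707, 0.708, -0.0, -0.0]
force: [0.5, 0.5, -1.9]
width: 0.14
time: 10.78
eef_pos: [0.5986, -0.1103, 0.3933]
tool_rot: [0.664, 0.664, -0.243, 0.245]
force: [0.4, 0.1, -2.3]
width: 0.142
[0.5745     0.13546213 0.27163888]
[0.5745     0.10166066 0.4177808 ]
t 10.8 tcp [ 0.5986 -0.1103  0.3933] shift [ 1.458 -0.238 -1.559] turn [ 0.003  0.005 -0.001] w 0.142 F [ 0.4  0.1 -2.3] j [ 0.09  0.2   1.59 -0.71  1.46  0.21]
```

View pics/s1.png

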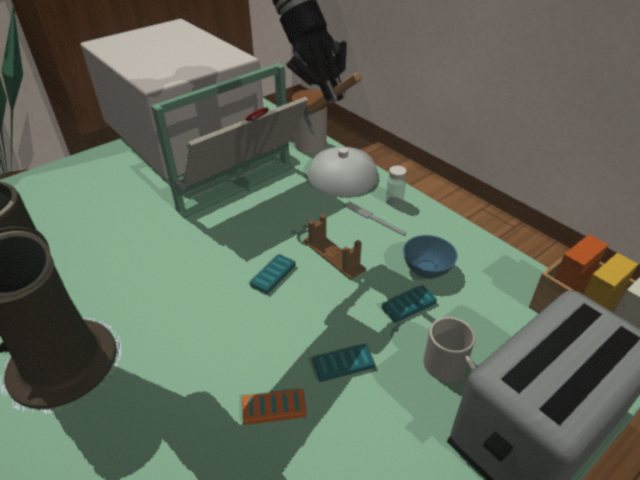

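The side view shows the pole held by the gripper at (325,95), tilted nose-down. The bystanders are untouched. Moving above the ring.

```bash
python3 -m jog '[[[0.15,-0.02,-0.16],[0,0,0],1],[[0.3,-0.05,-0.32],[0,0,0],1],[[0.45,-0.07,-0.48],[0,0,0],1],[[0.6,-0.1,-0.64],[0,0,0],1],[[0.73,-0.12,-0.78],[0,0,0],1]]'
python3 -m jog '[[[0.15,-0.02,-0.16],[0,0,0],1],[[0.3,-0.05,-0.32],[0,0,0],1],[[0.45,-0.07,-0.48],[0,0,0],1],[[0.6,-0.1,-0.64],[0,0,0],1],[[0.73,-0.12,-0.78],[0,0,0],1]]'
python3 - <<'E'
from h import *
p,R=tcp_at(1.07,.7,-.09); plan(p,R=R)
a,Wa,ca=snap("wrist"); b,Wb,cb=snap("top"); c,Wc,cc=snap("side")
s=robot.state(); hk=s["eef_pos"]+Rot.from_quat(s["tool_rot"]).apply([.12,0,0]); print("hook est",hk,proj(hk,ca),proj(ring(1.07),ca),proj(hk,cb),proj(ring(1.07),cb),proj(hk,cc),proj(ring(1.07),cc))
def crop(im,x,y,w,h,f): return cv2.resize(im[y:y+h,x:x+w],(int(w*f),int(h*f)),interpolation=2)
A=cv2.resize(a,(400,300)); B=crop(b,100,120,133,100,3); C=crop(c,190,60,133,100,3)
B=cv2.resize(B,(400,300));C=cv2.resize(C,(400,300))
cv2.imwrite("pics/m1.png",np.vstack([np.hstack([A,B]),np.hstack([C,C*0])]))
E
```

```text
time: 11.45
eef_pos: [0.5861, -0.0034, 0.4041]
tool_rot: [0.664, 0.665, -0.242, 0.243]
force: [0.2, -0.3, -0.4]
width: 0.138
time: 12.08
eef_pos: [0.5739, 0.1027, 0.4167]
tool_rot: [0.664, 0.665, -0.242, 0.243]
force: [-0.1, 0.5, -0.7]
width: 0.137
t 12.1 tcp [0.5739 0.1027 0.4167] shift [-0.015  0.006 -0.001] turn [ 0.002 -0.     0.002] w 0.137 F [-0.1  0.5 -0.7] j [ 0.42  0.28  1.44 -0.64  1.71  0.43]
hook est [0.57396637 0.19402024 0.33932916] [314.31742311 -17.31744616] [315.75909814  39.83430709] [115.5274943  167.46295969] [169.28778567 177.64017895] [240.32617365  78.83914691] [257.73714591 115.68992847]
```

View pics/m1.png

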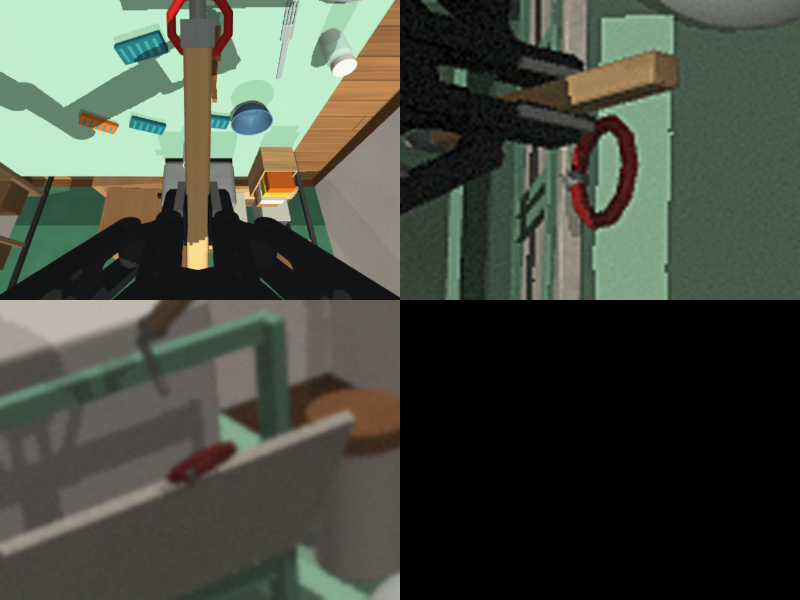

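The views match the estimates. In the wrist view the hook lines up with the ring centre (≈200/400 px), and in the side view the hook at (240,79) sits above the ring at (257,115). Inserting along tool z.

```bash
python3 -m jog '[[[-0.015,0,0.1],[0,0,0],1],[[-0.015,0,0.2],[0,0,0],1],[[-0.015,0,0.3],[0,0,0],1],[[-0.015,0,0.4],[0,0,0],1],[[-0.015,0,0.5],[0,0,0],1]]'
python3 -m jog '[[[0,0,0.1],[0,0,0],1],[[0,0,0.2],[0,0,0],1],[[0,0,0.3],[0,0,0],1],[[0,0,0.38],[0,0,0],1],[[0,0,0.38],[0,0,0],1]]'
python3 -m jog '[[[0,0,0],[0,0,0],1],[[0,0,0],[0,0,0],1],[[0,0,0],[0,0,0],1],[[0,0,0],[0,0,0],1],[[0,0,0],[0,0,0],1]]'
python3 - <<'E'
from h import *
p,R=tcp_at(1.07,.7,0); plan(p,R=R)
a,Wa,ca=snap("wrist"); b,Wb,cb=snap("top"); c,Wc,cc=snap("side")
def crop(im,x,y,w,h,f): return cv2.resize(im[y:y+h,x:x+w],(400,300),interpolation=2)
cv2.imwrite("pics/m2.png",np.vstack([np.hstack([crop(a,220,0,200,150,3),crop(b,100,120,133,100,3)]),np.hstack([crop(c,190,60,133,100,3)]*2)])[:,:800])
E
```

```text
time: 12.85
eef_pos: [0.5741, 0.0671, 0.3786]
tool_rot: [0.664, 0.665, -0.242, 0.242]
force: [-1.0, -0.5, -0.4]
width: 0.139
time: 13.48
eef_pos: [0.574, 0.0429, 0.3498]
tool_rot: [0.664, 0.665, -0.243, 0.242]
force: [0.3, 0.8, -1.6]
width: 0.134
time: 14.1
eef_pos: [0.5742, 0.0435, 0.3503]
tool_rot: [0.664, 0.665, -0.242, 0.243]
force: [-0.9, 0.1, -1.1]
width: 0.143
t 14.1 tcp [0.5742 0.0435 0.3503] shift [0.01  0.003 0.009] turn [ 0.002 -0.     0.002] w 0.143 F [-0.9  0.1 -1.1] j [ 0.34  0.27  1.59 -0.65  1.56  0.44]
```

View pics/m2.png

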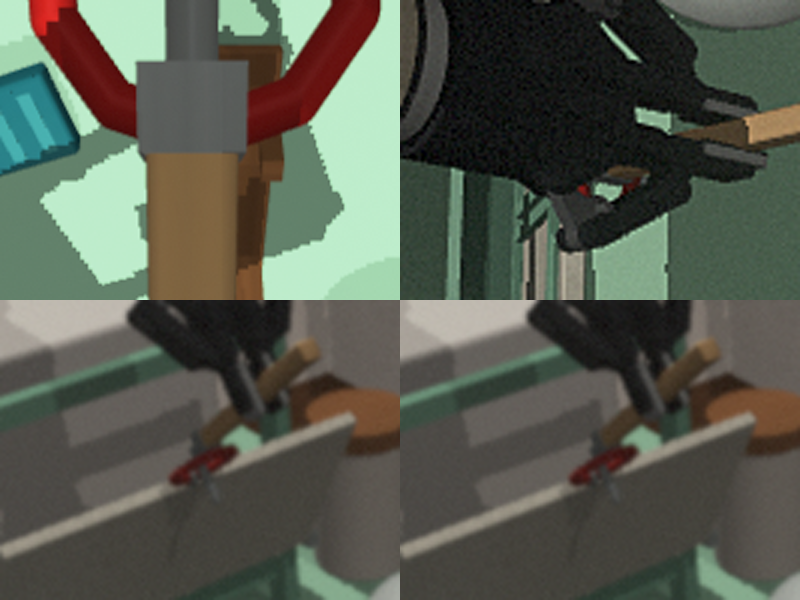

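The hook passes through the ring (side crop, about (205,465)/3, rod end below it). Next, compute the pulling path.

```bash
python3 - <<'E'
from h import *
s=robot.state(); P0,R0=tcp_at(1.07,.7,-.001)
qs=np.linspace(1.07,-.01,21)[1:]
for i,q in enumerate(qs):
    f=(1.07-q)/1.08; b=.7-.5*f; sc=.004-.026*np.sin(q-.35-b)+.002
    p,R=tcp_at(q,b,sc)
    print(i//5,i%5,"q%.2f"%q,(R0.inv().apply(p-P0)*10).round(3),((R0.inv()*R).as_rotvec()/np.radians(45)).round(3)[1],p.round(3),round(sc,4))
    if i%5==4: P0,R0=p,R
E
```

```text
0 0 q1.02 [-0.025  0.     0.204] 0.032 [0.574 0.029 0.336] 0.0062
0 1 q0.96 [-0.043  0.     0.343] 0.064 [0.574 0.019 0.326] 0.007
0 2 q0.91 [-0.055  0.     0.484] 0.095 [0.574 0.009 0.316] 0.0077
0 3 q0.85 [-0.059  0.     0.626] 0.127 [ 0.574 -0.001  0.306] 0.0085
0 4 q0.80 [-0.058  0.     0.767] 0.159 [ 0.574 -0.01   0.295] 0.0092
1 0 q0.75 [-0.009  0.     0.141] 0.032 [ 0.574 -0.018  0.283] 0.01
1 1 q0.69 [-0.011  0.     0.283] 0.064 [ 0.574 -0.026  0.272] 0.0107
1 2 q0.64 [-0.007  0.     0.425] 0.095 [ 0.574 -0.033  0.259] 0.0115
1 3 q0.58 [0.004 0.    0.567] 0.127 [ 0.574 -0.04   0.247] 0.0122
1 4 q0.53 [0.022 0.    0.707] 0.159 [ 0.574 -0.046  0.234] 0.0129
2 0 q0.48 [0.007 0.    0.142] 0.032 [ 0.574 -0.052  0.221] 0.0137
2 1 q0.42 [0.021 0.    0.283] 0.064 [ 0.574 -0.057  0.208] 0.0144
2 2 q0.37 [0.041 0.    0.424] 0.095 [ 0.574 -0.061  0.194] 0.0151
2 3 q0.31 [0.069 0.    0.563] 0.127 [ 0.574 -0.064  0.18 ] 0.0158
2 4 q0.26 [0.102 0.    0.701] 0.159 [ 0.574 -0.067  0.167] 0.0165
3 0 q0.21 [0.023 0.    0.14 ] 0.032 [ 0.574 -0.07   0.153] 0.0172
3 1 q0.15 [0.053 0.    0.278] 0.064 [ 0.574 -0.071  0.139] 0.0178
3 2 q0.10 [0.089 0.    0.415] 0.095 [ 0.574 -0.072  0.124] 0.0185
3 3 q0.04 [0.131 0.    0.55 ] 0.127 [ 0.574 -0.072  0.11 ] 0.0192
3 4 q-0.01 [0.18  0.    0.682] 0.159 [ 0.574 -0.072  0.096] 0.0198
```

```bash
python3 -m jog '[[[-0.025,0,0.204],[0,0.032,0],1],[[-0.043,0,0.343],[0,0.064,0],1],[[-0.055,0,0.484],[0,0.095,0],1],[[-0.059,0,0.626],[0,0.127,0],1],[[-0.058,0,0.767],[0,0.159,0],1]]'
python3 -m jog '[[[-0.009,0,0.141],[0,0.032,0],1],[[-0.011,0,0.283],[0,0.064,0],1],[[-0.007,0,0.425],[0,0.095,0],1],[[0.004,0,0.567],[0,0.127,0],1],[[0.022,0,0.707],[0,0.159,0],1]]'
python3 - <<'E'
from h import *
p,R=tcp_at(.53,.45,.0129); plan(p,R=R)
a,Wa,ca=snap("wrist"); b,Wb,cb=snap("top"); c,Wc,cc=snap("side")
P=Wc[120:200,170:300].reshape(-1,3)
def crop(im,x,y,w,h): return cv2.resize(im[y:y+h,x:x+w],(400,300),interpolation=2)
cv2.imwrite("pics/m3.png",np.hstack([crop(a,220,0,200,150),crop(c,170,60,200,150)]))
E
```

```text
time: 14.88
eef_pos: [0.5743, -0.0112, 0.2946]
tool_rot: [0.678, 0.679, -0.2, 0.2]
force: [1.1, 0.3, -0.2]
width: 0.143
time: 15.5
eef_pos: [0.5742, -0.0475, 0.2338]
tool_rot: [0.689, 0.69, -0.157, 0.157]
force: [0.5, -0.1, -0.3]
width: 0.138
t 15.5 tcp [ 0.5742 -0.0475  0.2338] shift [ 0.011  0.003 -0.01 ] turn [ 0.001 -0.002  0.002] w 0.138 F [ 0.5 -0.1 -0.3] j [ 0.08  0.25  1.77 -0.48  1.2   0.27]
```

View pics/m3.png

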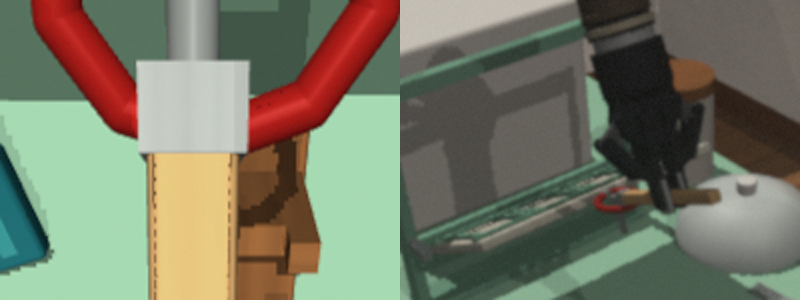

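The leaf follows with the hook still in the ring. Continuing down.

```bash
python3 -m jog '[[[0.007,0,0.142],[0,0.032,0],1],[[0.021,0,0.283],[0,0.064,0],1],[[0.041,0,0.424],[0,0.095,0],1],[[0.069,0,0.563],[0,0.127,0],1],[[0.102,0,0.701],[0,0.159,0],1]]'
python3 -m jog '[[[0.023,0,0.14],[0,0.032,0],1],[[0.053,0,0.278],[0,0.064,0],1],[[0.089,0,0.415],[0,0.095,0],1],[[0.131,0,0.55],[0,0.127,0],1],[[0.18,0,0.682],[0,0.159,0],1]]'
python3 -m jog '[[[0,0,0],[0,0,0],1],[[0,0,0],[0,0,0],1],[[0,0,0],[0,0,0],1],[[0,0,0],[0,0,0],1],[[0,0,0],[0,0,0],1]]'
python3 - <<'E'
from h import *
p,R=tcp_at(-.01,.2,.0198); plan(p,R=R)
a,Wa,ca=snap("wrist"); b,Wb,cb=snap("top"); c,Wc,cc=snap("side")
for W in (Wb,Wc):
    P=W.reshape(-1,3); P=P[(abs(P[:,0]-.5745)<.16)&(P[:,1]>.085)&(P[:,1]<.235)&(P[:,2]>.07)&(P[:,2]<.14)]
    A=np.c_[P[:,1],P[:,0],np.ones(len(P))]; k=np.ones(len(P),bool)
    for _ in range(5):
        x=np.linalg.lstsq(A[k],P[k,2],rcond=None)[0]; r=P[:,2]-A@x; k=abs(r)<.003 if _>1 else abs(r)<.01
    print(len(P),k.sum(),x, "z at hinge",x@[.2425,.5745,1])
def crop(im,x,y,w,h): return cv2.resize(im[y:y+h,x:x+w],(400,300),interpolation=2)
cv2.imwrite("pics/m4.png",np.hstack([crop(a,220,0,200,150),crop(c,170,60,200,150)]))
cv2.imwrite("pics/t2.png",b)
E
```

```text
time: 16.27
eef_pos: [0.5742, -0.0687, 0.1661]
tool_rot: [0.697, 0.698, -0.114, 0.114]
force: [0.1, 0.8, -0.3]
width: 0.142
time: 16.9
eef_pos: [0.5749, -0.0738, 0.0968]
tool_rot: [0.703, 0.704, -0.07, 0.071]
force: [-2.0, -3.9, 9.1]
width: 0.14
time: 17.52
eef_pos: [0.575, -0.0731, 0.0972]
tool_rot: [0.703, 0.704, -0.07, 0.071]
force: [0.6, -1.2, 3.3]
width: 0.138
t 17.5 tcp [ 0.575  -0.0731  0.0972] shift [ 0.013 -0.005  0.008] turn [0.002 0.001 0.002] w 0.138 F [ 0.6 -1.2  3.3] j [-0.09  0.38  1.85 -0.26  0.9   0.06]
8191 5665 [-0.00237106 -0.00025055  0.11089903] z at hinge 0.11018010755018792
3465 2467 [-0.00609485  0.00185024  0.11055709] z at hinge 0.11014204734751863
```

View pics/m4.png

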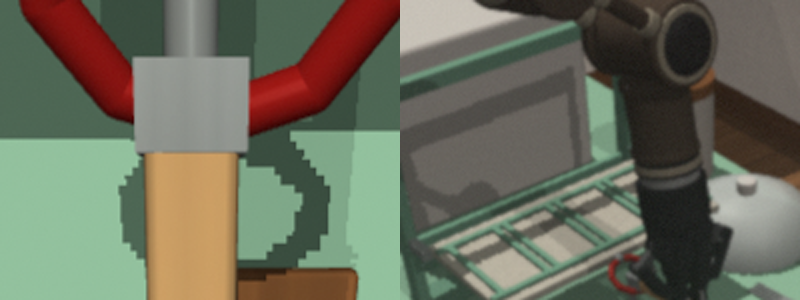

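The leaf is level (measured slope 0.002–0.006 rad, hinge z 0.110), with the hook in the ring and pressing lightly. Withdrawing the hook.

```bash
python3 -m jog '[[[0,0,-0.1],[0,0,0],1],[[0,0,-0.3],[0,0,0],1],[[0,0,-0.5],[0,0,0],1],[[0,0,-0.75],[0,0,0],1],[[0,0,-1],[0,0,0],1]]'
python3 -m jog '[[[0,0,0],[0,0.08,0],1],[[0,0,0],[0,0.16,0],1],[[0,0,0],[0,0.255,0],1],[[0,0,0],[0,0.255,0],1],[[0,0,0],[0,0.255,0],1]]'
python3 - <<'E'
from h import *
plan([.5985,-.111,.052],np.pi/2)
b,W,cb=snap("top"); cw=snap("wrist"); a,Wa=cw[0],cw[1]
P=W.reshape(-1,3); P=P[(abs(P[:,0]-.5745)<.16)&(P[:,1]>.085)&(P[:,1]<.235)&(P[:,2]>.07)&(P[:,2]<.14)]
A=np.c_[P[:,1],P[:,0],np.ones(len(P))]; k=np.ones(len(P),bool)
for _ in range(5):
    x=np.linalg.lstsq(A[k],P[k,2],rcond=None)[0]; r=P[:,2]-A@x; k=abs(r)<.003 if _>1 else abs(r)<.01
print(x)
s=robot.state()
# pole in hand: shaft top/side from wrist depth, in tool frame
T=Rot.from_quat(s["tool_rot"]).inv().apply(Wa.reshape(-1,3)-s["eef_pos"]).reshape(480,640,3)
m=(abs(T[...,1])<.012)&(T[...,2]<.01)&(T[...,2]>-.06)&(T[...,0]>.02)
Q=T[m]; print(len(Q)); 
for x0 in (.03,.05,.07,.09,.11):
    k=abs(Q[:,0]-x0)<.006; q=Q[k]; print(x0,k.sum(),q[:,1].min() if k.any() else 0,q[:,1].max() if k.any() else 0,np.median(q[:,2]) if k.any() else 0)
print(Q[:,0].max())
E
```

```text
time: 18.3
eef_pos: [0.5744, -0.0527, 0.1969]
tool_rot: [0.703, 0.704, -0.07, 0.071]
force: [0.6, -0.5, -0.5]
width: 0.141
time: 18.92
eef_pos: [0.5743, -0.053, 0.1954]
tool_rot: [0.706, 0.708, -0.0, 0.0]
force: [-0.1, 0.1, -0.6]
width: 0.135
t 18.9 tcp [ 0.5743 -0.053   0.1954] shift [-0.579  0.24   1.435] turn [0.    0.001 0.002] w 0.135 F [-0.1  0.1 -0.6] j [-0.17  0.25  1.78 -0.    1.11 -0.17]
[ 0.00026504 -0.00151184  0.11112086]
12665
0.03 1303 -0.006485318353961538 0.007473315510707965 -0.02228942183481069
0.05 1523 -0.006498123125886896 0.007527377860275416 -0.022771010479967428
0.07 1783 -0.00650540477440674 0.007510989497252119 -0.02328395697524179
0.09 2415 -0.007556133444860849 0.008369527188607418 -0.02465585242448863
0.11 568 -0.0035222787803319724 0.004441777896824912 -0.020569744969212357
0.10960246622960525
```

The leaf stays level, and the pole sits straight in the hand (pitch about 0.02). Laying it in the cradle.

```bash
python3 -m jog '[[[-0.15,0.06,0],[0,0,0],1],[[-0.3,0.12,0],[0,0,0],1],[[-0.45,0.18,0],[0,0,0],1],[[-0.579,0.24,0.2],[0,0,0],1],[[-0.579,0.24,0.5],[0,0,0],1]]'
python3 -m jog '[[[0,0,0.2],[0,0,0],1],[[0,0,0.4],[0,0,0],1],[[0,0,0.6],[0,0,0],1],[[0,0,0.8],[0,0,0],1],[[0,0,0.92],[0,0,0],1]]'
python3 -m jog '[[[0,0,0],[0,0,0],1],[[0,0,0.01],[0,0,0],0.6],[[0,0,0.01],[0,0,0],0],[[0,0,0.01],[0,0,0],-1],[[0,0,0.01],[0,0,0],-1]]' 60
python3 -m jog '[[[0,0,0],[0,0,0],-1],[[0,0,0],[0,0,0],-1],[[0,0,-0.2],[0,0,0],-1],[[0,0,-0.4],[0,0,0],-1],[[0,0,-0.6],[0,0,0],-1]]'
python3 -m jog '[[[0,0,-0.2],[0,0,0],-1],[[0,0,-0.4],[0,0,0],-1],[[0,0,-0.6],[0,0,0],-1],[[0,0,-0.8],[0,0,0],-1],[[0,0,-1],[0,0,0],-1]]'
python3 - <<'E'
from h import *
p,W,c=snap("wrist","w2")
plan([.5985,-.111,.27],np.pi/2)
z=W[...,2]; b,g,r=[p[...,i].astype(int) for i in range(3)]
for v in range(0,480,20):
    if abs(W[v,321,2]-.07)<.012: print(v,W[v,321].round(4))
m=(abs(W[...,0]-.5985)<.012)&(z>.066)&(W[...,1]<.03)&(W[...,1]>-.25); print(rect(W,m))
k=(r>1.12*g)&(g>1.2*b)
E
```

```text
time: 19.65
eef_pos: [0.5999, -0.1132, 0.1443]
tool_rot: [0.707, 0.707, 0.001, 0.001]
force: [-0.0, 0.4, -0.7]
width: 0.139
time: 20.27
eef_pos: [0.5979, -0.1106, 0.0519]
tool_rot: [0.706, 0.708, -0.0, -0.001]
force: [-14.5, 4.6, 73.7]
width: 0.141
time: 20.9
eef_pos: [0.5986, -0.1111, 0.0518]
tool_rot: [0.707, 0.708, 0.0, 0.0]
force: [-0.3, -0.4, 0.3]
width: 0.827
time: 21.52
eef_pos: [0.5993, -0.1113, 0.1143]
tool_rot: [0.707, 0.708, 0.001, 0.001]
force: [0.2, 0.2, -0.0]
width: 0.997
time: 22.15
eef_pos: [0.5984, -0.1111, 0.2131]
tool_rot: [0.707, 0.708, -0.0, -0.0]
force: [-0.1, 0.0, 0.1]
width: 0.999
t 22.2 tcp [ 0.6004 -0.1116  0.2164] shift [ 0.005 -0.016 -0.536] turn [0.007 0.002 0.002] w 0.997 F [ 1.2 -0.5  1.5] j [-0.26  0.29  1.69 -0.    1.16 -0.26]
60 [0.6027 0.0041 0.0682]
80 [ 0.6027 -0.0088  0.068 ]
100 [ 0.6027 -0.0223  0.0735]
120 [ 0.6028 -0.0357  0.0738]
140 [ 0.6028 -0.0495  0.0743]
160 [ 0.6029 -0.0639  0.0733]
180 [ 0.603  -0.0787  0.0734]
200 [ 0.603  -0.0937  0.0742]
220 [ 0.6031 -0.1096  0.0736]
240 [ 0.6032 -0.1258  0.074 ]
260 [ 0.6033 -0.1424  0.0744]
280 [ 0.6034 -0.1599  0.0742]
300 [ 0.6035 -0.1785  0.0732]
(0.5984, -0.08, [24, 220], 1.574, 0.2875, 11026)
```

View pics/w2.png

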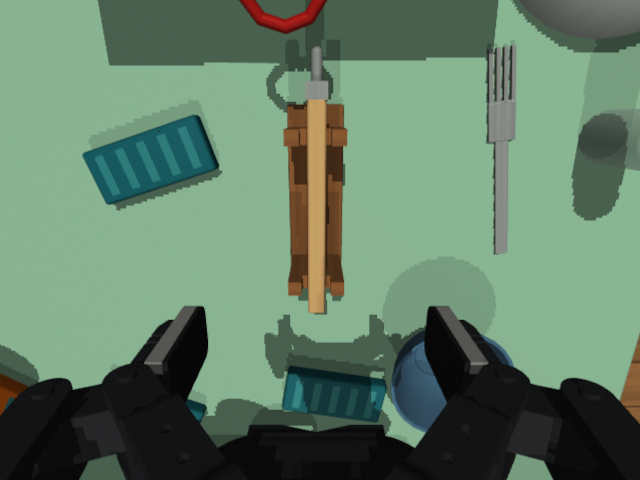

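The pole is seated, with its top at a uniform z ≈ 0.074 and its rear end unchanged. The wrist view shows bar A at (150,160) and the fork and bowl untouched. Next I need the seat geometry and a fresh bar check.

```bash
python3 - <<'E'
from h import *
p,W,c=snap("top","t3"); np.save("pics/t3W.npy",W); z=W[...,2]
for bx in [(285,235,335,305),(418,155,464,222),(425,255,480,328)]: print(rect(W,sub((z>.010)&(z<.024),*bx)))
m=sub((z>.1)&(z<.13),60,60,250,320)
print("leaf",rect(W,m))
b,g,r=[p[...,i].astype(int) for i in range(3)]
mint=m&(g-r>12)
# rails profile : fraction of mint vs world x at y mid, vs y
X,Y=W[...,0],W[...,1]
for lo,hi in[(.10,.14),(.17,.21)]:
    k=m&(Y>lo)&(Y<hi); xs=np.arange(.40,.75,.002); 
    fr=[(mint&k&(abs(X-x)<.001)).sum()/max(1,(k&(abs(X-x)<.001)).sum()) for x in xs]; f=np.array(fr)>.5
    e=np.flatnonzero(np.diff(f.astype(int))); print("x edges",[round(float(xs[i]+.001),3) for i in e])
for x0 in (.4575,.5355,.6135,.6915):
    k=m&(abs(X-x0)<.015); ys=np.arange(.06,.27,.002)
    f=np.array([(mint&k&(abs(Y-y)<.001)).sum()/max(1,(k&(abs(Y-y)<.001)).sum()) for y in ys])>.5
    e=np.flatnonzero(np.diff(f.astype(int))); print("y edges",x0,[round(float(ys[i]+.001),3) for i in e])
a=p[70:300,50:240]; cv2.imwrite("pics/c3.png",cv2.resize(a,None,fx=2.6,fy=2.6,interpolation=2))
E
```

```text
(0.4205, -0.0999, [27, 58], 2.943, 0.0157, 253)
(0.6163, -0.3276, [50, 110], 2.974, 0.0152, 1375)
(0.4119, -0.3504, [51, 110], 2.751, 0.0155, 1469)
leaf (0.6296, 0.1831, [249, 456], 0.196, 0.1104, 15744)
x edges [0.421, 0.431, 0.487, 0.495, 0.501, 0.507, 0.565, 0.573, 0.577, 0.587, 0.641, 0.651, 0.657, 0.665, 0.721, 0.729]
x edges [0.407, 0.409, 0.419, 0.429, 0.485, 0.493, 0.499, 0.507, 0.563, 0.571, 0.577, 0.585, 0.641, 0.651, 0.655, 0.663, 0.719, 0.727]
y edges 0.4575 [0.085, 0.093, 0.209, 0.219]
y edges 0.5355 [0.087, 0.097, 0.211, 0.221]
y edges 0.6135 [0.089, 0.097, 0.213, 0.221]
y edges 0.6915 [0.091, 0.099, 0.215, 0.223]
```

View pics/c3.png

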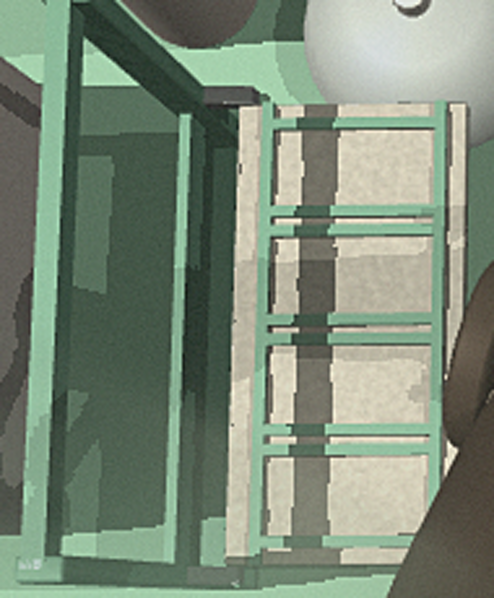

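Seat centres, with the leaf yawed about +0.022 rad:

| Seat | x | y |
|---|---|---|
| 0 | 0.458 | 0.151 |
| 1 | 0.5355 | 0.153 |
| 2 | 0.6135 | 0.155 |
| 3 | 0.692 | 0.157 |

I'll fill seats 0, 1 and 3. Going above bar A.

```bash
python3 -c "
from h import *
plan([.448,-.0715,.22],.30)"
```

```text
t 22.2 tcp [ 0.6005 -0.1116  0.2153] shift [ 0.403 -1.524 -0.056] turn [ 0.007 -0.003  1.62 ] w 1.001 F [-0.3 -0.4 -0.7] j [-0.26  0.29  1.69  0.    1.16 -0.26]
```

```bash
python3 -m jog '[[[0.08,-0.2,0],[0,0,0],-1],[[0.16,-0.4,0],[0,0,0],-1],[[0.24,-0.6,0],[0,0,0],-1],[[0.32,-0.8,0],[0,0,0],-1],[[0.4,-1,0],[0,0,0],-1]]'
python3 -m jog '[[[0,-0.1,0],[0,0,0.16],-1],[[0,-0.2,0],[0,0,0.32],-1],[[0,-0.3,0],[0,0,0.48],-1],[[0,-0.4,0],[0,0,0.64],-1],[[0,-0.52,0],[0,0,0.81],-1]]'
python3 -m jog '[[[0,0,0],[0,0,0.2],-1],[[0,0,0],[0,0,0.4],-1],[[0,0,0],[0,0,0.6],-1],[[0,0,0],[0,0,0.81],-1],[[0,0,0],[0,0,0.81],-1]]'
python3 - <<'E'
from h import *
p,W,c=snap("wrist"); z=W[...,2]
m=(z>.010)&(z<.024)&(abs(W[...,0]-.448)<.08)&(abs(W[...,1]+.0715)<.08)
x,y,sz,yaw,*_=print(rect(W,m)) or rect(W,m)
plan([x,y,.003],yaw if yaw<1.5 else yaw-np.pi)
E
```

```text
time: 22.88
eef_pos: [0.4972, -0.0709, 0.2111]
tool_rot: [0.707, 0.708, -0.0, -0.001]
force: [-0.4, -0.2, -0.0]
width: 1.001
time: 23.5
eef_pos: [0.4456, -0.0712, 0.2112]
tool_rot: [0.893, 0.449, -0.001, -0.0]
force: [0.6, -0.1, 1.1]
width: 1.002
time: 24.12
eef_pos: [0.4459, -0.0712, 0.2113]
tool_rot: [0.989, 0.15, -0.001, -0.0]
force: [0.2, 0.1, -0.3]
width: 1.003
(0.4503, -0.0711, [50, 109], 0.309, 0.0158, 6333)
t 24.2 tcp [ 0.446  -0.0712  0.2114] shift [0.043 0.012 2.084] turn [-0.001  0.001 -0.008] w 1.0 F [ 0.3 -0.1  0.6] j [-0.25 -0.01  2.04 -0.    1.11  1.01]
```

```bash
python3 -m jog '[[[0.04,0.01,0.2],[0,0,0],-1],[[0.04,0.01,0.4],[0,0,0],-1],[[0.04,0.01,0.6],[0,0,0],-1],[[0.04,0.01,0.8],[0,0,0],-1],[[0.04,0.01,1],[0,0,0],-1]]'
python3 -m jog '[[[0,0,0.2],[0,0,0],-1],[[0,0,0.4],[0,0,0],-1],[[0,0,0.6],[0,0,0],-1],[[0,0,0.8],[0,0,0],-1],[[0,0,1],[0,0,0],-1]]'
python3 -m jog '[[[0,0,0.03],[0,0,0],-1],[[0,0,0.07],[0,0,0],-1],[[0,0,0.07],[0,0,0],-0.3],[[0,0,0.07],[0,0,0],1],[[0,0,0.07],[0,0,0],1]]' 60
python3 -m jog '[[[0,0,0],[0,0,0],1],[[0,0,-0.2],[0,0,0],1],[[0,0,-0.4],[0,0,0],1],[[0,0,-0.7],[0,0,0],1],[[0,0,-1],[0,0,0],1]]'
python3 -m jog '[[[0,0,-0.2],[0,0,0],1],[[0,0,-0.4],[0,0,0],1],[[0,0,-0.6],[0,0,0],1],[[0,0,-0.8],[0,0,0],1],[[0,0,-1],[0,0,0],1]]'
python3 - <<'E'
from h import *
p,W,c=snap("wrist","w4"); s=robot.state()
T=Rot.from_quat(s["tool_rot"]).inv().apply(W.reshape(-1,3)-s["eef_pos"]).reshape(480,640,3)
plan([.458,.151,.20],np.pi/2+.022)
m=(abs(T[...,2])<.04)&(abs(T[...,1])<.026)&(T[...,0]>-.06)&(T[...,0]<.08)
Q=T[m]; print(len(Q),Q.min(0),Q.max(0))
for x0 in (.02,.03,.04,.05):
  k=abs(Q[:,0]-x0)<.004; print(x0,k.sum(),np.median(Q[k][:,2]) if k.any() else 0)
E
```

```text
time: 24.8
eef_pos: [0.4504, -0.0711, 0.111]
tool_rot: [0.989, 0.151, -0.0, -0.0]
force: [-0.4, 0.1, 0.7]
width: 1.001
time: 25.42
eef_pos: [0.4505, -0.0711, 0.0111]
tool_rot: [0.989, 0.151, -0.0, -0.0]
force: [-0.4, 0.6, -0.4]
width: 1.001
time: 26.05
eef_pos: [0.4516, -0.0714, 0.0059]
tool_rot: [0.989, 0.15, 0.001, 0.0]
force: [-0.7, 0.4, 5.4]
width: 0.567
time: 26.68
eef_pos: [0.45, -0.071, 0.1055]
tool_rot: [0.989, 0.15, -0.0, -0.0]
force: [-0.5, 0.6, -1.8]
width: 0.563
time: 27.3
eef_pos: [0.45, -0.071, 0.2053]
tool_rot: [0.989, 0.15, -0.0, -0.0]
force: [0.2, -0.3, -1.0]
width: 0.562
t 27.4 tcp [ 0.452  -0.0715  0.2081] shift [ 0.715 -2.107  0.079] turn [ 0.006 -0.002 -1.646] w 0.564 F [0.9 0.  0.8] j [-0.25  0.    2.04  0.    1.1   1.02]
32992 [-0.05576656 -0.02599865 -0.03995301] [0.05234936 0.02598173 0.00758226]
0.02 2512 -0.006943554298794966
0.03 2623 -0.006736855637524531
0.04 2851 -0.006818430752135199
0.05 3001 -0.005917785682244152
```

View pics/w4.png

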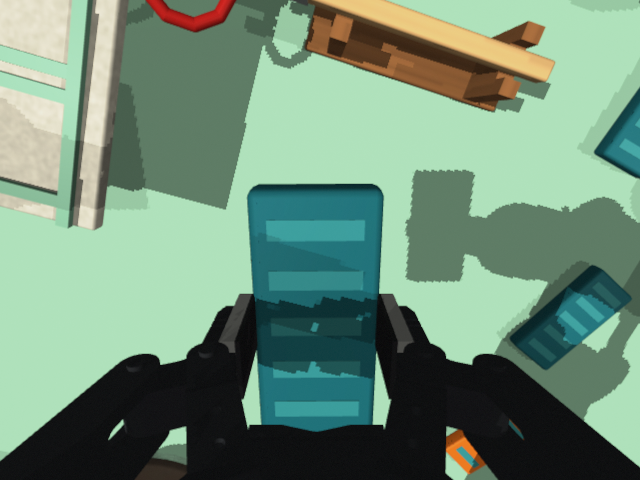

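Bar A is held level and centred (front end at 52 mm, underside 9 mm past the TCP). Carrying it to seat 0.

```bash
python3 -m jog '[[[0.07,-0.2,0],[0,0,0],1],[[0.14,-0.4,0],[0,0,0],1],[[0.21,-0.6,0],[0,0,0],1],[[0.28,-0.8,0],[0,0,0],1],[[0.36,-1,0],[0,0,0],1]]'
python3 -m jog '[[[0.07,-0.2,0],[0,0,0],1],[[0.14,-0.4,0],[0,0,0],1],[[0.21,-0.6,0],[0,0,0],1],[[0.28,-0.8,0],[0,0,0],1],[[0.36,-1,0],[0,0,0],1]]'
python3 -m jog '[[[0,0,0],[0,0,-0.2],1],[[0,0,0],[0,0,-0.4],1],[[0,0,0],[0,0,-0.6],1],[[0,0,0],[0,0,-0.8],1],[[0,0,0],[0,0,-0.82],1]]'
python3 -m jog '[[[0,0,0],[0,0,-0.2],1],[[0,0,0],[0,0,-0.4],1],[[0,0,0],[0,0,-0.6],1],[[0,0,0],[0,0,-0.8],1],[[0,0,0],[0,0,-0.825],1]]'
python3 - <<'E'
from h import *
p,W,c=snap("wrist","w5"); s=robot.state()
plan([.458,.1535,.120],np.pi/2+.022)
T=Rot.from_quat(s["tool_rot"]).inv().apply(W.reshape(-1,3)-s["eef_pos"]).reshape(480,640,3)
m=(abs(T[...,2]+.0068)<.004)&(T[...,0]>.03)&(abs(T[...,1])<.03); Q=T[m]; print(Q.min(0),Q.max(0))
print("px of seat0 rail corners", [proj([x,y,.115],c).round() for x,y in((.430,.209),(.486,.2095))])
E
```

```text
time: 27.98
eef_pos: [0.4547, 0.0357, 0.2041]
tool_rot: [0.989, 0.149, -0.0, -0.0]
force: [0.3, -0.0, -1.0]
width: 0.562
time: 28.6
eef_pos: [0.4596, 0.1418, 0.2041]
tool_rot: [0.989, 0.15, -0.0, 0.0]
force: [-0.8, -0.1, -1.7]
width: 0.557
time: 29.22
eef_pos: [0.4596, 0.1411, 0.2042]
tool_rot: [0.891, 0.454, -0.0, -0.0]
force: [0.5, -0.2, -1.3]
width: 0.563
time: 29.85
eef_pos: [0.4599, 0.1412, 0.2045]
tool_rot: [0.7, 0.714, -0.0, -0.0]
force: [0.5, -1.1, 0.2]
width: 0.562
t 29.9 tcp [0.4599 0.1412 0.2045] shift [ 0.124 -0.017  0.845] turn [-0.001  0.    -0.004] w 0.566 F [-0.4  0.2 -2.1] j [ 0.21  0.06  1.99 -0.    1.1   0.19]
[ 0.03000031 -0.02471875 -0.01079792] [ 0.05334742  0.02538413 -0.0028007 ]
px of seat0 rail corners [array([266., 133.]), array([361., 134.])]
```

View pics/w5.png

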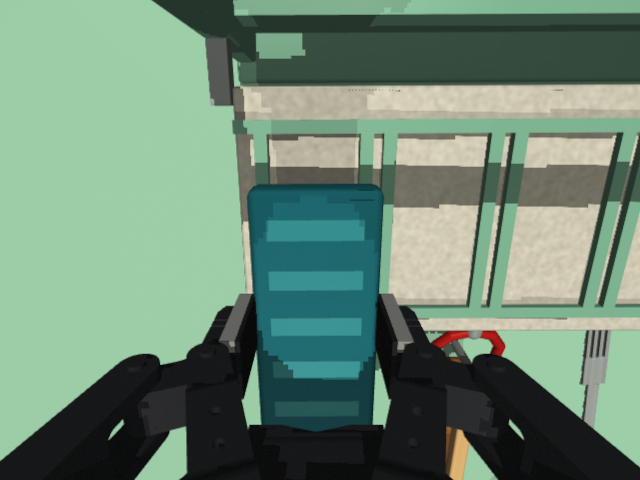

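The seat 0 rails appear at px 269–359, v≈134, against a prediction of 266–361, v 133, so alignment is good. Lowering and releasing.

```bash
python3 -m jog '[[[0.06,-0.01,0],[0,0,0],1],[[0.12,-0.017,0.1],[0,0,0],1],[[0.124,-0.017,0.3],[0,0,0],1],[[0.124,-0.017,0.5],[0,0,0],1],[[0.124,-0.017,0.65],[0,0,0],1]]'
python3 -m jog '[[[0,0,0.05],[0,0,0],1],[[0,0,0.1],[0,0,0],1],[[0,0,0.14],[0,0,0],1],[[0,0,0.18],[0,0,0],1],[[0,0,0.19],[0,0,0],1]]'
python3 -c "
from h import *
plan([.458,.1535,.119],np.pi/2+.022)"
python3 -m jog '[[[0,0,0],[0,0,0],0.5],[[0,0,0],[0,0,0],-0.2],[[0,0,0],[0,0,0],-0.4],[[0,0,0],[0,0,0],-0.45],[[0,0,0],[0,0,0],-0.5]]'
python3 -m jog '[[[0,0,-0.2],[0,0,0],-0.5],[[0,0,-0.4],[0,0,0],-0.6],[[0,0,-0.6],[0,0,0],-1],[[0,0,-0.8],[0,0,0],-1],[[0,0,-1],[0,0,0],-1]]'
python3 - <<'E'
from h import *
p,W,c=snap("wrist","w6"); z=W[...,2]
m=(z>.118)&(z<.135)&(abs(W[...,0]-.458)<.06)&(abs(W[...,1]-.151)<.09); print(rect(W,m),W[m][:,2].min(),W[m][:,2].max())
P=W[m]; A=np.c_[P[:,:2],np.ones(len(P))]; print(np.linalg.lstsq(A,P[:,2],rcond=None)[0])
plan([.458,.1535,.119],np.pi/2+.022)
E
```

```text
time: 30.52
eef_pos: [0.4574, 0.1538, 0.1383]
tool_rot: [0.7, 0.715, -0.001, -0.0]
force: [0.5, 0.5, -0.9]
width: 0.564
time: 31.15
eef_pos: [0.4582, 0.1535, 0.1208]
tool_rot: [0.7, 0.715, -0.0, -0.0]
force: [0.3, 0.1, -0.9]
width: 0.56
t 31.1 tcp [0.4582 0.1535 0.1208] shift [-0.    -0.002  0.018] turn [-0.     0.    -0.001] w 0.56 F [ 0.3  0.1 -0.9] j [ 0.23  0.18  2.05 -0.    0.91  0.21]
time: 31.78
eef_pos: [0.4583, 0.1536, 0.1209]
tool_rot: [0.7, 0.715, 0.0, 0.0]
force: [-0.0, 0.1, 0.2]
width: 0.753
time: 32.4
eef_pos: [0.4581, 0.1536, 0.2215]
tool_rot: [0.7, 0.715, -0.0, -0.0]
force: [0.2, 0.9, 0.0]
width: 1.0
(0.4589, 0.1515, [50, 110], 1.601, 0.1257, 11612) 0.11803452791594632 0.12818889222059907
[ 0.00078324 -0.00302726  0.12579832]
t 32.5 tcp [0.4601 0.1541 0.2244] shift [-0.007 -0.026  1.054] turn [ 0.007 -0.001 -0.001] w 1.001 F [ 0.5 -0.7  2.1] j [ 0.23  0.04  1.96 -0.    1.13  0.21]
```

Bar A is seated: top at 0.1257, flat, and within 1 mm of centre. On to bar C.

```bash
python3 -m jog '[[[-0.2,-0.02,0],[0,0,0],-1],[[-0.4,-0.04,0],[0,0,0],-1],[[-0.6,-0.06,0],[0,0,0],-1],[[-0.8,-0.08,0],[0,0,0],-1],[[-1,-0.1,0],[0,0,0],-1]]'
python3 -m jog '[[[-0.2,-0.02,0],[0,0,0],-1],[[-0.4,-0.04,0],[0,0,0],-1],[[-0.6,-0.06,0],[0,0,0],-1],[[-0.8,-0.08,0],[0,0,0],-1],[[-1,-0.1,0],[0,0,0],-1]]'
python3 -m jog '[[[-0.2,-0.02,0],[0,0,0],-1],[[-0.4,-0.04,0],[0,0,0],-1],[[-0.6,-0.06,0],[0,0,0],-1],[[-0.8,-0.08,0],[0,0,0],-1],[[-1,-0.1,0],[0,0,0],-1]]'
python3 -m jog '[[[-0.2,-0.02,0],[0,0,0],-1],[[-0.4,-0.04,0],[0,0,0],-1],[[-0.6,-0.06,0],[0,0,0],-1],[[-0.8,-0.08,0],[0,0,0],-1],[[-1,-0.1,0],[0,0,0],-1]]'
python3 -m jog '[[[-0.2,-0.02,0],[0,0,0],-1],[[-0.4,-0.04,0],[0,0,0],-1],[[-0.6,-0.06,0],[0,0,0],-1],[[-0.8,-0.08,0],[0,0,0],-1],[[-1,-0.1,0],[0,0,0],-1]]'
python3 -m jog '[[[0,0,0],[0,0,0.2],-1],[[0,0,0],[0,0,0.4],-1],[[0,0,0],[0,0,0.6],-1],[[0,0,0],[0,0,0.8],-1],[[0,0,0],[0,0,0.84],-1]]'
python3 -m jog '[[[0,0,0],[0,0,0.2],-1],[[0,0,0],[0,0,0.4],-1],[[0,0,0],[0,0,0.6],-1],[[0,0,0],[0,0,0.8],-1],[[0,0,0],[0,0,0.84],-1]]'
python3 -m jog '[[[0,0,0],[0,0,0.2],-1],[[0,0,0],[0,0,0.4],-1],[[0,0,0],[0,0,0.6],-1],[[0,0,0],[0,0,0.8],-1],[[0,0,0],[0,0,0.84],-1]]'
cat >> h.py <<'E'
def bars(W,p):
    z=W[...,2]; b,g,r=[p[...,i].astype(int) for i in range(3)]
    m=((z>.008)&(z<.024)).astype(np.uint8); n,l,st,ce=cv2.connectedComponentsWithStats(m)
    for i in range(1,n):
        if st[i,4]>250:
            k=l==i; print(rect(W,k),"bgr",np.median(p[k],0),"px",ce[i].round())
E
python3 - <<'E'
from h import *
p,W,c=snap("wrist","w7"); bars(W,p)
p,W,c=snap("top","t4"); print("top"); bars(W,p)
plan([.412,-.350,.22],-.392)
E
```

```text
time: 33.08
eef_pos: [0.45, 0.0528, 0.2203]
tool_rot: [0.7, 0.715, -0.0, -0.0]
force: [0.0, -0.1, 0.1]
width: 1.004
time: 33.7
eef_pos: [0.4422, -0.0474, 0.2203]
tool_rot: [0.7, 0.715, -0.0, -0.0]
force: [-0.4, -0.8, -0.9]
width: 1.002
time: 34.33
eef_pos: [0.4343, -0.1475, 0.2203]
tool_rot: [0.7, 0.715, -0.0, -0.0]
force: [-0.2, 0.4, -0.8]
width: 1.001
time: 34.95
eef_pos: [0.4266, -0.2481, 0.2206]
tool_rot: [0.699, 0.715, 0.0, -0.0]
force: [0.8, -0.1, 0.5]
width: 1.0
time: 35.58
eef_pos: [0.4188, -0.3487, 0.2208]
tool_rot: [0.7, 0.715, 0.0, 0.0]
force: [-0.4, -0.5, -1.3]
width: 1.002
time: 36.2
eef_pos: [0.4188, -0.3479, 0.2208]
tool_rot: [0.893, 0.449, -0.0, -0.0]
force: [-1.0, -0.2, 0.0]
width: 1.003
time: 36.83
eef_pos: [0.4189, -0.3476, 0.2208]
tool_rot: [0.991, 0.137, -0.0, 0.0]
force: [0.0, -0.4, -1.1]
width: 0.999
time: 37.45
eef_pos: [0.4189, -0.3475, 0.2208]
tool_rot: [0.982, -0.191, 0.0, 0.0]
force: [0.6, -0.0, -0.4]
width: 0.995
(0.5896, -0.3229, [51, 51], 2.974, 0.0156, 3831) bgr [102.  97.  31.] px [211.  30.]
(0.5401, -0.451, [18, 66], 0.865, 0.0161, 345) bgr [81. 89.
[... 383 characters left out ...]
1.112, 0.0159, 489) bgr [40. 54. 61.] px [564.  87.]
(0.8287, 0.0592, [59, 180], 3.072, 0.017, 390) bgr [86. 92. 88.] px [251.  94.]
(0.7291, -0.2793, [88, 89], 2.761, 0.0146, 933) bgr [89. 81. 58.] px [416. 130.]
(0.5728, 0.2818, [21, 328], 0.023, 0.0117, 1440) bgr [53. 64. 49.] px [134. 206.]
(0.6163, -0.3275, [51, 111], 2.976, 0.0153, 1398) bgr [91. 90. 48.] px [439. 188.]
(0.406, -0.3173, [51, 110], 2.745, 0.0155, 1291) bgr [92. 92. 48.] px [433. 297.]
(0.0756, 0.0014, [48, 167], 1.599, 0.0126, 1333) bgr [42. 50. 54.] px [266. 468.]
t 37.5 tcp [ 0.4189 -0.3475  0.2208] shift [-0.054  0.049  0.008] turn [-0.   -0.    0.01] w 1.003 F [ 0.6  0.4 -0.2] j [-0.77  0.16  1.83  0.    1.14  1.18]
```

Bar C was knocked to about (0.408, -0.3175), as the task warned; its yaw is unchanged. Correcting and grasping.

```bash
python3 -m jog '[[[-0.1,-0.1,0],[0,0,0],-1],[[-0.215,-0.236,0.2],[0,0,0.01],-1],[[-0.215,-0.236,0.5],[0,0,0.01],-1],[[-0.215,-0.236,0.75],[0,0,0.01],-1],[[-0.215,-0.236,1],[0,0,0.01],-1]]'
python3 -c "
from h import *
p,W,c=snap('wrist'); bars(W,p)
plan([.408,-.3175,.0045],-.392)"
```

```text
time: 38.17
eef_pos: [0.4075, -0.3164, 0.1202]
tool_rot: [0.981, -0.195, -0.0, -0.0]
force: [-0.8, 0.0, 0.3]
width: 1.005
(0.4086, -0.3176, [50, 110], 2.746, 0.0157, 11004) bgr [100.  95.  29.] px [317. 227.]
(0.2596, -0.3417, [50, 110], 2.584, 0.0157, 5285) bgr [ 23.  66. 109.] px [409. 389.]
t 38.2 tcp [ 0.4054 -0.3145  0.1168] shift [0.043 0.02  1.123] turn [-0.003  0.008 -0.001] w 0.999 F [-1.3  1.  -1.7] j [-0.74  0.24  1.98  0.    0.93  1.22]
```

```bash
python3 -m jog '[[[0,0,0.2],[0,0,0],-1],[[0,0,0.4],[0,0,0],-1],[[0,0,0.6],[0,0,0],-1],[[0,0,0.8],[0,0,0],-1],[[0,0,1],[0,0,0],-1]]'
python3 -m jog '[[[0,0,0.1],[0,0,0],-1],[[0,0,0.16],[0,0,0],-1],[[0,0,0.16],[0,0,0],-0.3],[[0,0,0.16],[0,0,0],1],[[0,0,0.16],[0,0,0],1]]' 60
python3 -m jog '[[[0,0,0],[0,0,0],1],[[0,0,-0.2],[0,0,0],1],[[0,0,-0.4],[0,0,0],1],[[0,0,-0.7],[0,0,0],1],[[0,0,-1],[0,0,0],1]]'
python3 -m jog '[[[0,0,-0.2],[0,0,0],1],[[0,0,-0.4],[0,0,0],1],[[0,0,-0.6],[0,0,0],1],[[0,0,-0.8],[0,0,0],1],[[0,0,-1],[0,0,0],1]]'
python3 -m jog '[[[0,0,0],[0,0,-0.2],1],[[0,0,0],[0,0,-0.4],1],[[0,0,0],[0,0,-0.6],1],[[0,0,0],[0,0,-0.8],1],[[0,0,0],[0,0,-0.84],1]]'
python3 -m jog '[[[0,0,0],[0,0,-0.2],1],[[0,0,0],[0,0,-0.4],1],[[0,0,0],[0,0,-0.6],1],[[0,0,0],[0,0,-0.8],1],[[0,0,0],[0,0,-0.84],1]]'
python3 -m jog '[[[0,0,0],[0,0,-0.2],1],[[0,0,0],[0,0,-0.4],1],[[0,0,0],[0,0,-0.6],1],[[0,0,0],[0,0,-0.8],1],[[0,0,0],[0,0,-0.84],1]]'
python3 - <<'E'
from h import *
s=robot.state(); p,W,c=snap("wrist")
T=Rot.from_quat(s["tool_rot"]).inv().apply(W.reshape(-1,3)-s["eef_pos"]).reshape(480,640,3)
m=(abs(T[...,2]+.005)<.012)&(T[...,0]>.02)&(abs(T[...,1])<.035)&(T[...,0]<.08); Q=T[m]; print(len(Q),Q.min(0),Q.max(0),np.median(Q[:,2]))
for x0 in (.025,.035,.045): print(x0,np.median(Q[abs(Q[:,0]-x0)<.004][:,2]))
plan([.5355,.153,.22],np.pi/2+.022)
E
```

```text
time: 38.85
eef_pos: [0.408, -0.3171, 0.021]
tool_rot: [0.981, -0.195, 0.0, 0.0]
force: [-0.2, -0.4, 0.2]
width: 1.0
time: 39.48
eef_pos: [0.4088, -0.3182, 0.006]
tool_rot: [0.981, -0.196, 0.001, 0.001]
force: [-0.9, -0.5, 4.6]
width: 0.557
time: 40.1
eef_pos: [0.4072, -0.3168, 0.105]
tool_rot: [0.981, -0.196, -0.001, -0.0]
force: [0.3, -0.4, -0.3]
width: 0.56
time: 40.72
eef_pos: [0.4073, -0.3169, 0.2048]
tool_rot: [0.981, -0.196, -0.001, -0.0]
force: [-0.3, -0.4, -1.2]
width: 0.56
time: 41.35
eef_pos: [0.4073, -0.317, 0.2042]
tool_rot: [0.991, 0.132, -0.0, -0.0]
force: [-0.2, 0.7, -1.4]
width: 0.56
time: 41.98
eef_pos: [0.4076, -0.3172, 0.2045]
tool_rot: [0.895, 0.445, -0.0, -0.0]
force: [-0.3, 0.6, -1.5]
width: 0.563
time: 42.6
eef_pos: [0.4077, -0.3173, 0.2047]
tool_rot: [0.703, 0.711, -0.0, -0.0]
force: [-0.1, 0.9, -2.1]
width: 0.561
12373 [ 0.02000256 -0.02457225 -0.0120814 ] [0.05425663 0.02571647 0.00393561] -0.009547666326170868
0.025 -0.009634031928227163
0.035 -0.009704192727083784
0.045 -0.009613815444926956
t 42.6 tcp [ 0.4077 -0.3173  0.2047] shift [ 4.687  1.333 -0.152] turn [-0.    -0.    -0.013] w 0.562 F [-0.1 -0.4 -1.4] j [-0.75  0.13  1.91 -0.    1.1  -0.76]
```

Bar C is held well (front end 54 mm, underside 6.4 mm below the TCP). Carrying it to seat 1.

```bash
python3 -m jog '[[[0.19,0.05,0],[0,0,0],1],[[0.38,0.1,0],[0,0,0],1],[[0.57,0.16,0],[0,0,0],1],[[0.76,0.21,0],[0,0,0],1],[[0.94,0.267,0],[0,0,0],1]]'
python3 -m jog '[[[0.19,0.05,0],[0,0,0],1],[[0.38,0.1,0],[0,0,0],1],[[0.57,0.16,0],[0,0,0],1],[[0.76,0.21,0],[0,0,0],1],[[0.94,0.267,0],[0,0,0],1]]'
python3 -m jog '[[[0.19,0.05,0],[0,0,0],1],[[0.38,0.1,0],[0,0,0],1],[[0.57,0.16,0],[0,0,0],1],[[0.76,0.21,0],[0,0,0],1],[[0.94,0.267,0],[0,0,0],1]]'
python3 -m jog '[[[0.19,0.05,0],[0,0,0],1],[[0.38,0.1,0],[0,0,0],1],[[0.57,0.16,0],[0,0,0],1],[[0.76,0.21,0],[0,0,0],1],[[0.94,0.267,0],[0,0,0],1]]'
python3 -m jog '[[[0.19,0.05,0],[0,0,0],1],[[0.38,0.1,0],[0,0,0],1],[[0.57,0.16,0],[0,0,0],1],[[0.76,0.21,0],[0,0,-0.01],1],[[0.94,0.267,0],[0,0,-0.013],1]]'
python3 -m jog '[[[0,0,0.1],[0,0,0],1],[[0,0,0.2],[0,0,0],1],[[0,0,0.3],[0,0,0],1],[[0,0,0.4],[0,0,0],1],[[0,0,0.4],[0,0,0],1]]'
python3 - <<'E'
from h import *
plan([.5355,.154,.1175],np.pi/2+.022)
p,W,c=snap("wrist","w8"); 
print([proj([x,y,.115],c).round() for x,y in((.5075,.2105),(.564,.212))])
cv2.imwrite("pics/c8.png",p[80:400,140:560])
E
```

```text
time: 43.28
eef_pos: [0.4337, -0.2214, 0.2049]
tool_rot: [0.702, 0.712, 0.0, 0.0]
force: [-1.0, 0.7, -1.1]
width: 0.562
time: 43.9
eef_pos: [0.459, -0.1272, 0.2049]
tool_rot: [0.702, 0.712, 0.0, 0.0]
force: [0.4, 0.5, -0.8]
width: 0.565
time: 44.52
eef_pos: [0.4842, -0.0329, 0.2049]
tool_rot: [0.702, 0.712, 0.0, 0.0]
force: [0.5, 1.3, -0.7]
width: 0.559
time: 45.15
eef_pos: [0.5096, 0.0615, 0.2048]
tool_rot: [0.702, 0.712, 0.0, 0.0]
force: [-0.2, 1.1, -1.2]
width: 0.562
time: 45.78
eef_pos: [0.5353, 0.1557, 0.2047]
tool_rot: [0.699, 0.716, -0.0, -0.0]
force: [0.4, -0.2, -1.1]
width: 0.56
time: 46.4
eef_pos: [0.534, 0.1538, 0.1634]
tool_rot: [0.699, 0.715, -0.001, -0.001]
force: [-0.0, 0.4, -2.1]
width: 0.567
t 46.4 tcp [0.534  0.1538 0.1634] shift [0.002 0.017 0.459] turn [-0.004  0.001  0.001] w 0.567 F [-0.   0.4 -2.1] j [ 0.2   0.25  1.85 -0.    1.04  0.18]
[array([264., 159.]), array([378., 159.])]
```

View pics/c8.png

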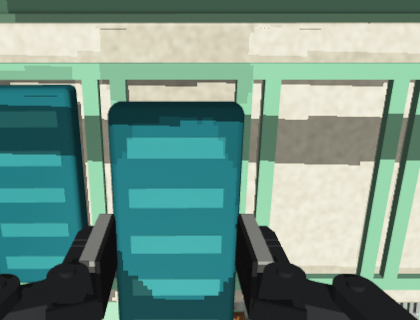

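The seat 1 rails are at px 266–379, against a prediction of 264–378. A small +1.5 mm x correction, then lower.

```bash
python3 -m jog '[[[0,0.015,0.1],[0,0,0],1],[[0,0.015,0.2],[0,0,0],1],[[0,0.015,0.28],[0,0,0],1],[[0,0.015,0.34],[0,0,0],1],[[0,0.015,0.38],[0,0,0],1]]'
python3 -m jog '[[[0,0,0.03],[0,0,0],1],[[0,0,0.06],[0,0,0],1],[[0,0,0.08],[0,0,0],1],[[0,0,0.08],[0,0,0],1],[[0,0,0.08],[0,0,0],1]]'
python3 -m jog '[[[0,0,0],[0,0,0],0.5],[[0,0,0],[0,0,0],-0.2],[[0,0,0],[0,0,0],-0.4],[[0,0,0],[0,0,0],-0.45],[[0,0,0],[0,0,0],-0.5]]'
python3 -m jog '[[[0,0,-0.2],[0,0,0],-0.5],[[0,0,-0.4],[0,0,0],-0.5],[[0,0,-0.6],[0,0,0],-0.7],[[0,0,-0.8],[0,0,0],-1],[[0,0,-1],[0,0,0],-1]]'
cat >> h.py <<'E'
def seated(W,x0,y0):
    m=(W[...,2]>.117)&(W[...,2]<.137)&(abs(W[...,0]-x0)<.04)&(abs(W[...,1]-y0)<.08)
    P=W[m]; A=np.c_[P[:,:2],np.ones(len(P))]; print(rect(W,m),"slopes",np.linalg.lstsq(A,P[:,2],rcond=None)[0].round(4))
E
python3 - <<'E'
from h import *
p,W,c=snap("wrist","w9"); seated(W,.5355,.153); seated(W,.458,.151)
plan([.6163,-.3275,.22],-.166)
E
```

```text
time: 47.08
eef_pos: [0.5363, 0.1544, 0.1263]
tool_rot: [0.699, 0.715, -0.0, -0.0]
force: [0.6, 0.0, -0.9]
width: 0.563
time: 47.7
eef_pos: [0.5367, 0.1544, 0.119]
tool_rot: [0.699, 0.715, 0.0, 0.0]
force: [0.4, -0.7, -1.4]
width: 0.564
time: 48.32
eef_pos: [0.5366, 0.1544, 0.119]
tool_rot: [0.699, 0.715, 0.0, 0.0]
force: [-1.0, 1.2, 0.1]
width: 0.749
time: 48.95
eef_pos: [0.5364, 0.1544, 0.2195]
tool_rot: [0.699, 0.715, -0.0, 0.0]
force: [-0.3, 0.3, 0.3]
width: 0.999
(0.5371, 0.155, [51, 125], 1.585, 0.1257, 11835) slopes [ 1.000e-04 -3.600e-03  1.262e-01]
(0.4589, 0.1552, [58, 120], 1.688, 0.1257, 11940) slopes [-0.0205 -0.0049  0.1357]
t 49.0 tcp [0.5384 0.1548 0.2227] shift [-4.84   0.664  0.025] turn [ 0.004 -0.007  2.241] w 0.999 F [ 0.9 -0.1  2.4] j [ 0.2   0.19  1.8  -0.    1.15  0.18]
```

Bar C is seated in seat 1 (top 0.1257). On to bar B.

```bash
python3 -m jog '[[[-0.2,0.03,0],[0,0,0],-1],[[-0.4,0.05,0],[0,0,0],-1],[[-0.6,0.08,0],[0,0,0],-1],[[-0.8,0.11,0],[0,0,0],-1],[[-0.97,0.135,0],[0,0,0],-1]]'
python3 -m jog '[[[-0.2,0.03,0],[0,0,0],-1],[[-0.4,0.05,0],[0,0,0],-1],[[-0.6,0.08,0],[0,0,0],-1],[[-0.8,0.11,0],[0,0,0],-1],[[-0.97,0.135,0],[0,0,0],-1]]'
python3 -m jog '[[[-0.2,0.03,0],[0,0,0],-1],[[-0.4,0.05,0],[0,0,0],-1],[[-0.6,0.08,0],[0,0,0],-1],[[-0.8,0.11,0],[0,0,0],-1],[[-0.97,0.135,0],[0,0,0],-1]]'
python3 -m jog '[[[-0.2,0.03,0],[0,0,0],-1],[[-0.4,0.05,0],[0,0,0],-1],[[-0.6,0.08,0],[0,0,0],-1],[[-0.8,0.11,0],[0,0,0],-1],[[-0.97,0.135,0],[0,0,0],-1]]'
python3 -m jog '[[[-0.2,0.03,0],[0,0,0],-1],[[-0.4,0.05,0],[0,0,0],-1],[[-0.6,0.08,0],[0,0,0],-1],[[-0.8,0.11,0],[0,0,0],-1],[[-0.97,0.135,0],[0,0,0],-1]]'
python3 -m jog '[[[0,0,0],[0,0,0.2],-1],[[0,0,0],[0,0,0.4],-1],[[0,0,0],[0,0,0.6],-1],[[0,0,0],[0,0,0.747],-1],[[0,0,0],[0,0,0.747],-1]]'
python3 -m jog '[[[0,0,0],[0,0,0.2],-1],[[0,0,0],[0,0,0.4],-1],[[0,0,0],[0,0,0.6],-1],[[0,0,0],[0,0,0.747],-1],[[0,0,0],[0,0,0.747],-1]]'
python3 -m jog '[[[0,0,0],[0,0,0.2],-1],[[0,0,0],[0,0,0.4],-1],[[0,0,0],[0,0,0.6],-1],[[0,0,0],[0,0,0.747],-1],[[0,0,0],[0,0,0.747],-1]]'
python3 - <<'E'
from h import *
plan([.6175,-.3275,.0045],-.166)
p,W,c=snap("wrist","w10"); bars(W,p)
E
```

```text
time: 49.62
eef_pos: [0.5525, 0.0559, 0.2185]
tool_rot: [0.699, 0.715, -0.0, -0.0]
force: [0.1, -0.3, 0.1]
width: 1.004
time: 50.25
eef_pos: [0.5684, -0.0403, 0.2188]
tool_rot: [0.699, 0.715, 0.0, 0.0]
force: [0.3, 0.2, -0.5]
width: 0.997
time: 50.88
eef_pos: [0.5841, -0.137, 0.2188]
tool_rot: [0.699, 0.715, 0.0, 0.0]
force: [0.4, -0.0, 0.1]
width: 1.003
time: 51.5
eef_pos: [0.5999, -0.2337, 0.2188]
tool_rot: [0.699, 0.715, 0.0, 0.0]
force: [0.2, 0.2, -0.1]
width: 1.003
time: 52.12
eef_pos: [0.6157, -0.3303, 0.2188]
tool_rot: [0.699, 0.715, 0.0, 0.0]
force: [-0.3, -0.1, 0.5]
width: 1.003
time: 52.75
eef_pos: [0.6156, -0.3292, 0.2188]
tool_rot: [0.875, 0.483, 0.0, -0.0]
force: [-0.1, 0.6, 0.1]
width: 1.002
time: 53.38
eef_pos: [0.6155, -0.3291, 0.2188]
tool_rot: [0.978, 0.21, -0.0, -0.0]
force: [0.1, 0.5, -0.7]
width: 0.998
time: 54.0
eef_pos: [0.6155, -0.3289, 0.2188]
tool_rot: [0.997, -0.081, -0.0, -0.0]
force: [-0.0, 0.5, 0.6]
width: 1.003
t 54.0 tcp [ 0.6155 -0.3289  0.2188] shift [ 0.017 -0.017  2.143] turn [-0.     0.     0.005] w 1.003 F [-0.   0.5  0.6] j [-0.55  0.46  1.45  0.    1.23  1.18]
(0.7306, -0.2789, [87, 88], 0.638, 0.0148, 6349) bgr [109.  89.  59.] px [232.  79.]
(0.5801, -0.5772, [14, 270], 3.122, 0.0135, 2578) bgr [9. 9. 9.] px [582. 173.]
(0.6189, -0.3278, [50, 110], 2.97, 0.0157, 6097) bgr [113. 107.  34.] px [314. 197.]
(0.5811, -0.4518, [30, 77], 2.398, 0.0163, 502) bgr [ 89.  97. 102.] px [445. 214.]
(0.5455, -0.4894, [23, 66], 2.368, 0.0166, 655) bgr [ 90.  99. 103.] px [494. 250.]
(0.6013, -0.1724, [18, 53], 0.391, 0.0151, 470) bgr [21. 38. 59.] px [160. 245.]
(0.6113, -0.049, [20, 38], 0.703, 0.0156, 433) bgr [15. 28. 43.] px [ 37. 256.]
```

```bash
python3 -m jog '[[[0.03,-0.015,0.2],[0,0,0.006],-1],[[0.03,-0.015,0.4],[0,0,0.006],-1],[[0.03,-0.015,0.6],[0,0,0.006],-1],[[0.03,-0.015,0.8],[0,0,0.006],-1],[[0.03,-0.015,1],[0,0,0.006],-1]]'
python3 -m jog '[[[0,0,0.2],[0,0,0],-1],[[0,0,0.4],[0,0,0],-1],[[0,0,0.6],[0,0,0],-1],[[0,0,0.8],[0,0,0],-1],[[0,0,1],[0,0,0],-1]]'
python3 -m jog '[[[0,0,0.07],[0,0,0],-1],[[0,0,0.14],[0,0,0],-1],[[0,0,0.14],[0,0,0],-0.3],[[0,0,0.14],[0,0,0],1],[[0,0,0.14],[0,0,0],1]]' 60
python3 -m jog '[[[0,0,0],[0,0,0],1],[[0,0,-0.2],[0,0,0],1],[[0,0,-0.4],[0,0,0],1],[[0,0,-0.7],[0,0,0],1],[[0,0,-1],[0,0,0],1]]'
python3 -m jog '[[[0,0,-0.2],[0,0,0],1],[[0,0,-0.4],[0,0,0],1],[[0,0,-0.6],[0,0,0],1],[[0,0,-0.8],[0,0,0],1],[[0,0,-1],[0,0,0],1]]'
python3 -m jog '[[[0,0,0],[0,0,-0.2],1],[[0,0,0],[0,0,-0.4],1],[[0,0,0],[0,0,-0.6],1],[[0,0,0],[0,0,-0.75],1],[[0,0,0],[0,0,-0.75],1]]'
python3 -m jog '[[[0,0,0],[0,0,-0.2],1],[[0,0,0],[0,0,-0.4],1],[[0,0,0],[0,0,-0.6],1],[[0,0,0],[0,0,-0.75],1],[[0,0,0],[0,0,-0.75],1]]'
python3 -m jog '[[[0,0,0],[0,0,-0.2],1],[[0,0,0],[0,0,-0.4],1],[[0,0,0],[0,0,-0.6],1],[[0,0,0],[0,0,-0.75],1],[[0,0,0],[0,0,-0.75],1]]'
python3 - <<'E'
from h import *
s=robot.state(); p,W,c=snap("wrist")
T=Rot.from_quat(s["tool_rot"]).inv().apply(W.reshape(-1,3)-s["eef_pos"]).reshape(480,640,3)
m=(abs(T[...,2]+.005)<.012)&(T[...,0]>.02)&(abs(T[...,1])<.035)&(T[...,0]<.08); Q=T[m]; print(len(Q),Q.min(0),Q.max(0),np.median(Q[:,2]))
plan([.692,.158,.22],np.pi/2+.022)
E
```

```text
time: 54.68
eef_pos: [0.6184, -0.3277, 0.1169]
tool_rot: [0.996, -0.085, -0.0, -0.0]
force: [-0.1, -0.7, 0.9]
width: 1.002
time: 55.3
eef_pos: [0.6187, -0.3279, 0.0175]
tool_rot: [0.996, -0.085, 0.0, 0.0]
force: [0.4, 0.0, -0.6]
width: 0.998
time: 55.92
eef_pos: [0.6198, -0.3286, 0.0064]
tool_rot: [0.996, -0.085, 0.001, 0.001]
force: [-0.2, 0.4, -1.4]
width: 0.556
time: 56.55
eef_pos: [0.6188, -0.328, 0.107]
tool_rot: [0.996, -0.085, 0.0, 0.0]
force: [0.4, -0.1, -0.5]
width: 0.559
time: 57.18
eef_pos: [0.6186, -0.3278, 0.2058]
tool_rot: [0.996, -0.085, -0.0, -0.0]
force: [-0.8, 0.1, -1.5]
width: 0.56
time: 57.8
eef_pos: [0.6187, -0.3279, 0.2052]
tool_rot: [0.978, 0.207, -0.0, -0.0]
force: [0.3, 0.6, -1.2]
width: 0.56
time: 58.42
eef_pos: [0.6187, -0.3279, 0.205]
tool_rot: [0.876, 0.482, -0.0, -0.0]
force: [-0.6, 0.5, -1.8]
width: 0.56
time: 59.05
eef_pos: [0.6187, -0.3279, 0.2049]
tool_rot: [0.699, 0.715, -0.0, -0.0]
force: [-0.5, -0.4, -1.1]
width: 0.56
12307 [ 0.02000095 -0.02464979 -0.01171222] [0.05386009 0.0255992  0.0050837 ] -0.009314794363653333
t 59.1 tcp [ 0.6187 -0.3279  0.2049] shift [ 4.841  0.84  -0.151] turn [-0. -0.  0.] w 0.565 F [-0.   0.5 -0.1] j [-0.55  0.47  1.46  0.    1.21 -0.57]
```

```bash
python3 -c "
import numpy as np
W=np.load('pics/t3W.npy'); print(W[68,208],W[100,217],W[120,190],W[82,180])"
python3 -m jog '[[[0.19,0.03,0],[0,0,0],1],[[0.38,0.06,0],[0,0,0],1],[[0.57,0.1,0],[0,0,0],1],[[0.76,0.13,0],[0,0,0],1],[[0.968,0.168,0],[0,0,0],1]]'
python3 -m jog '[[[0.19,0.03,0],[0,0,0],1],[[0.38,0.06,0],[0,0,0],1],[[0.57,0.1,0],[0,0,0],1],[[0.76,0.13,0],[0,0,0],1],[[0.968,0.168,0],[0,0,0],1]]'
python3 -m jog '[[[0.19,0.03,0],[0,0,0],1],[[0.38,0.06,0],[0,0,0],1],[[0.57,0.1,0],[0,0,0],1],[[0.76,0.13,0],[0,0,0],1],[[0.968,0.168,0],[0,0,0],1]]'
```

```text
[0.83013551 0.12709008 0.08366451] [0.77618465 0.11303434 0.05687799] [0.71910764 0.15089998 0.10777561] [0.81151058 0.18732401 0.05841303]
time: 59.72
eef_pos: [0.6332, -0.2289, 0.2049]
tool_rot: [0.698, 0.716, 0.0, 0.0]
force: [-0.9, -0.1, -0.9]
width: 0.564
time: 60.35
eef_pos: [0.6474, -0.1323, 0.2048]
tool_rot: [0.698, 0.716, -0.0, 0.0]
force: [0.5, -0.3, -1.3]
width: 0.565
time: 60.98
eef_pos: [0.6617, -0.0351, 0.2048]
tool_rot: [0.698, 0.716, 0.0, 0.0]
force: [0.2, -0.2, -0.6]
width: 0.565
```

The dome top is only about 0.09 m high and beyond x≈0.74, so it is clear.

```bash
python3 -m jog '[[[0.19,0.03,0],[0,0,0],1],[[0.38,0.06,0],[0,0,0],1],[[0.57,0.1,0],[0,0,0],1],[[0.76,0.13,0],[0,0,0],1],[[0.968,0.168,0],[0,0,0],1]]'
python3 -m jog '[[[0.19,0.03,0],[0,0,0],1],[[0.38,0.06,0],[0,0,0],1],[[0.57,0.1,0],[0,0,0],1],[[0.76,0.13,0],[0,0,0],1],[[0.968,0.168,0],[0,0,0],1]]'
python3 -m jog '[[[0,0,0.1],[0,0,0],1],[[0,0,0.2],[0,0,0],1],[[0,0,0.3],[0,0,0],1],[[0,0,0.4],[0,0,0],1],[[0,0,0.4],[0,0,0],1]]'
python3 -m jog '[[[0,0,0],[0,0,0],1],[[0,0,0],[0,0,0],1],[[0,0,0],[0,0,0],1],[[0,0,0],[0,0,0],1],[[0,0,0],[0,0,0],1]]'
python3 - <<'E'
from h import *
plan([.692,.158,.1185],np.pi/2+.022)
p,W,c=snap("wrist","w11")
print([proj([x,y,.115],c).round() for x,y in((.664,.2145),(.720,.2155))])
X,Y,z=W[...,0],W[...,1],W[...,2]; b,g,r=[p[...,i].astype(int) for i in range(3)]
cv2.imwrite("pics/c11.png",p[80:400,140:560])
E
```

```text
time: 61.6
eef_pos: [0.676, 0.0621, 0.2048]
tool_rot: [0.698, 0.716, -0.0, 0.0]
force: [-0.2, 0.0, -0.5]
width: 0.562
time: 62.22
eef_pos: [0.6902, 0.1593, 0.2048]
tool_rot: [0.698, 0.716, -0.0, -0.0]
force: [0.2, 0.0, -0.4]
width: 0.564
time: 62.85
eef_pos: [0.689, 0.1574, 0.163]
tool_rot: [0.698, 0.716, -0.001, -0.001]
force: [-0.3, 0.0, -0.8]
width: 0.566
time: 63.48
eef_pos: [0.6901, 0.1582, 0.1649]
tool_rot: [0.698, 0.716, 0.0, 0.0]
force: [0.3, 0.7, -1.9]
width: 0.559
t 63.5 tcp [0.6901 0.1582 0.1649] shift [-0.003  0.019  0.464] turn [ 0.    -0.     0.005] w 0.559 F [ 0.3  0.7 -1.9] j [0.16 0.52 1.47 0.   1.15 0.14]
[array([265., 160.]), array([377., 161.])]
```

View pics/c11.png

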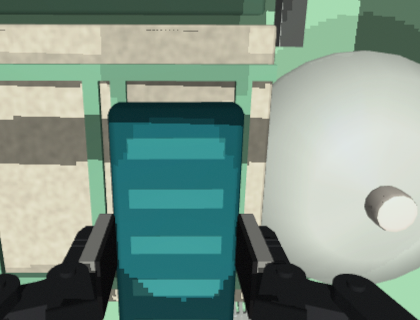

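The seat 3 rails are at px 266–376 (predicted 265–377). Applying the +2 mm correction and lowering.

```bash
python3 -m jog '[[[0,0.019,0.1],[0,0,0.005],1],[[0,0.019,0.2],[0,0,0.005],1],[[0,0.019,0.28],[0,0,0.005],1],[[0,0.019,0.34],[0,0,0.005],1],[[0,0.019,0.38],[0,0,0.005],1]]'
python3 -m jog '[[[0,0,0.03],[0,0,0],1],[[0,0,0.06],[0,0,0],1],[[0,0,0.08],[0,0,0],1],[[0,0,0.08],[0,0,0],1],[[0,0,0.08],[0,0,0],1]]'
python3 -m jog '[[[0,0,0],[0,0,0],0.5],[[0,0,0],[0,0,0],-0.2],[[0,0,0],[0,0,0],-0.4],[[0,0,0],[0,0,0],-0.45],[[0,0,0],[0,0,0],-0.5]]'
python3 -m jog '[[[0,0,-0.2],[0,0,0],-0.5],[[0,0,-0.4],[0,0,0],-0.5],[[0,0,-0.6],[0,0,0],-0.7],[[0,0,-0.8],[0,0,0],-1],[[0,0,-1],[0,0,0],-1]]'
python3 -m jog '[[[-0.2,-0.2,-0.2],[0,0,0],-1],[[-0.4,-0.4,-0.4],[0,0,0],-1],[[-0.6,-0.6,-0.6],[0,0,0],-1],[[-0.8,-0.8,-0.8],[0,0,0],-1],[[-1,-1,-1],[0,0,0],-1]]'
python3 -m jog '[[[-0.2,-0.2,0],[0,0,0],-1],[[-0.4,-0.4,0],[0,0,0],-1],[[-0.6,-0.6,0],[0,0,0],-1],[[-0.8,-0.8,0],[0,0,0],-1],[[-1,-1,0],[0,0,0],-1]]'
python3 -m jog '[[[-0.2,-0.2,0],[0,0,0],-1],[[-0.4,-0.4,0],[0,0,0],-1],[[-0.6,-0.6,0],[0,0,0],-1],[[-0.8,-0.8,0],[0,0,0],-1],[[-1,-1,0],[0,0,0],-1]]'
python3 - <<'E'
from h import *
p,W,c=snap("top","t5"); z=W[...,2]
for x,y in((.458,.151),(.5355,.153),(.692,.157)):
    m=(z>.1195)&(z<.137)&(abs(W[...,0]-x)<.036)&(abs(W[...,1]-y)<.075)
    P=W[m]; A=np.c_[P[:,:2],np.ones(len(P))]; print(rect(W,m),np.linalg.lstsq(A,P[:,2],rcond=None)[0].round(4))
bars(W,p)
m=(abs(W[...,0]-.5985)<.012)&(z>.066)&(z<.09)&(W[...,1]<.0)&(W[...,1]>-.25); print("pole",rect(W,m)); 
P=W[m]; A=np.c_[P[:,:2],np.ones(len(P))]; print(np.linalg.lstsq(A,P[:,2],rcond=None)[0])
print(robot.state()["eef_pos"])
E
```

```text
time: 64.15
eef_pos: [0.6917, 0.1582, 0.1261]
tool_rot: [0.699, 0.715, -0.0, -0.0]
force: [0.0, 0.6, -1.3]
width: 0.558
time: 64.78
eef_pos: [0.6921, 0.1582, 0.119]
tool_rot: [0.699, 0.715, 0.0, 0.0]
force: [0.2, 0.6, -2.1]
width: 0.559
time: 65.4
eef_pos: [0.6921, 0.1582, 0.1189]
tool_rot: [0.699, 0.715, 0.0, 0.0]
force: [0.6, -0.3, -0.1]
width: 0.747
time: 66.03
eef_pos: [0.6922, 0.1582, 0.2209]
tool_rot: [0.699, 0.715, 0.0, 0.0]
force: [-0.2, 0.1, -0.7]
width: 0.998
time: 66.65
eef_pos: [0.5934, 0.0554, 0.3204]
tool_rot: [0.699, 0.715, 0.0, 0.0]
force: [-0.1, -0.2, 0.2]
width: 1.001
time: 67.28
eef_pos: [0.4957, -0.0468, 0.3197]
tool_rot: [0.699, 0.715, 0.0, 0.0]
force: [-0.5, -1.0, 0.2]
width: 1.0
time: 67.9
eef_pos: [0.3979, -0.1489, 0.3197]
tool_rot: [0.699, 0.715, 0.0, 0.001]
force: [0.3, 0.3, -0.0]
width: 1.003
(0.4571, 0.1484, [50, 115], 1.597, 0.1256, 1703) [ 0.0022 -0.0003  0.1246]
(0.5317, 0.1526, [66, 125], 1.679, 0.1257, 1702) [2.200e-03 1.000e-04 1.244e-01]
(0.6934, 0.1544, [57, 116], 1.594, 0.1254, 1605) [0.003  0.0054 0.1224]
(0.8295, 0.0598, [60, 183], 3.095, 0.0171, 399) bgr [91. 97. 94.] px [251.  93.]
(0.8664, -0.6059, [120, 236], 1.569, 0.0162, 483) bgr [43. 58. 65.] px [564.  87.]
(0.7299, -0.2794, [88, 89], 2.523, 0.015, 923) bgr [95. 86. 62.] px [416. 129.]
(0.5726, 0.2816, [23, 327], 0.015, 0.0118, 1425) bgr [56. 67. 51.] px [134. 206.]
(0.5784, -0.576, [9, 268], 0.013, 0.012, 253) bgr [29. 34. 28.] px [566. 212.]
(0.2567, -0.3422, [52, 110], 2.584, 0.0156, 1567) bgr [ 57. 105. 178.] px [447. 373.]
pole (0.5999, -0.0945, [21, 189], 1.577, 0.0731, 799)
[ 3.55582953e-02 -2.47020054e-05  5.17262474e-02]
[ 0.39594041 -0.15073016  0.31961555]
```

View pics/t5.png

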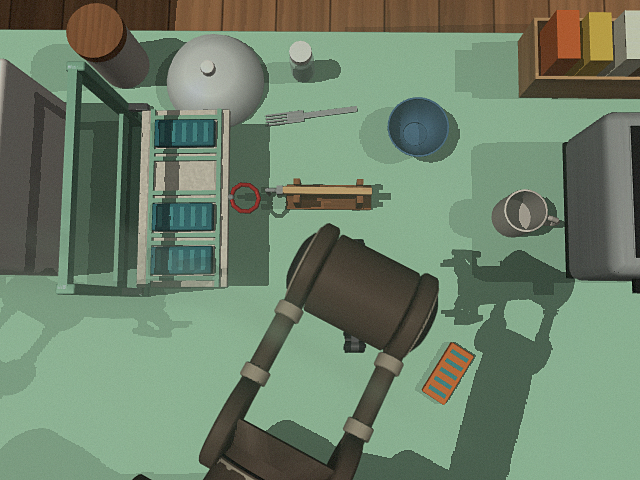

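The picture shows the three teal bars in their seats at (186,132), (184,215) and (184,260), and the pole in its cradle. The ring is at (245,197), the tableware is in place, and the arm is clear.

```bash
python3 -c "
from rig import job
print(job.sign_off())"
```

```text
the job is handed in; nothing more can be done
None
```

The job is handed in at about 68 s of the 208 s allowed. I hooked the pole into the ring with the shelf at about 1.07 rad and pulled the shelf level. Then I laid the pole back in its cradle, hook down, and set the three teal bars into seats 0, 1 and 3. One bar got knocked about 3 cm aside during the run; I found it again with the wrist camera before grasping it. I released the bars about 1–3 mm above the seat floor and let them drop in, with no separate press.

Last checks:
- **Shelf:** the slope was within 0.006 rad of level when last fitted, just after pulling it down and unhooking. The seated bar tops still lie flat to within about 0.005 rad.
- **Bars:** all three tops are at 0.1254–0.1257 m, so the undersides rest on the seat floors. Close-up wrist views put the bars in seats 0 and 1 within about 2 mm of centre. The bar in seat 3 was checked from the top camera only, and its outline took in some rail. The rough outline centres in that view are within about 4 mm of the seat centres.
- **Pole:** it lies at its starting spot, level, in the notches.
- **Tableware:** it looks unmoved in the last top picture. The arm ended clear of everything.
- **Off nominal:** when I laid the pole down, the wrist force briefly read about 74 N, below the 120 N limit.

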